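# Lay the glass bottle in its cradle and click the keeper shut

## Robot

A 6-joint arm with a two-finger parallel gripper is mounted at the origin on the work surface. World frame = base frame: x ahead of the robot, y to its left, z up, the work surface at z = 0. Lengths are in mm, angles in rad, forces in N, time in s.
With the tool pointing down it reaches from about 350 to 875 mm from the base axis. Payload 15.5 kg.
Tool frame: the origin (TCP) lies at the very end of the fingers, on their centre line; the grasp point (between the pads) lies bot.grasp_offset behind it (bot.grasp_offset is the distance from the TCP to the grasp point, in mm); z points along the fingers, y is the line along which they close (so a half turn about z gives the same grasp; the last joint's range is limited). The gripper opens to 85 mm and grips with 20 to 120 N. Pads are 22 mm wide; open, the fingers measure 114 mm over their backs; the gripper's body (76 mm by 85 mm) begins 54 mm behind the grasp point. The pads swing forward as they close: fully open they stand 13 mm farther back than shut.
Start: joints at [1.19, 0.494, 1.345, -0, 1.302, -0.096], TCP at [176.198, 599.65, 231.277] pointing down, gripper open.
Joint ranges: [-2.91, 2.91], [-0.82, 2.16], [0.22, 2.67], [-1.22, 4.37], [0.12, 2.79], [-3.08, 3.08]. Speed limits (rad/s): [1.89, 1.89, 2.57, 3.01, 3.01, 3.01].

## Interface

Orientations are given as a rotation vector (axis times angle).
In Python, from cell import sensors, eyes, workorder, bot gives the robot as it stands.
- The arm moves only by the tool send_rows, never from a script. Its argument "plan" is one flat list of numbers, 4 for each row, row after row: the shift along the tool's x, y, z in cm, then the turn about the tool's z in rad. In form: [x, y, z, roll, x, y, z, roll, ...]. A call has exactly 5 rows; each row shifts and turns the commanded pose from where the row before left it, along the tool's axes as they then stand; what a row does not reach is not made up. A row lasts 1/12 s, in which the tool goes at most 41.7 mm and 7.16 degrees, less where a joint would pass 70% of its speed; a pose out of reach is approached as far as the arm can. A call with a gripper value outside its range is refused whole. "gripper" is the closure, from -1 (fully open) to 1 (shut), set as the call begins (left out, the last holds). The fingers move at their own pace and stop on an object; the grip force is fixed at half the most. Time passes only in rows, so rows that do not move let the fingers close, or fill a call up. It gives the time, the measured TCP pose, the force, the opening and the grip force at its end, in the units of the state.
- sensors.sense(): the state, without advancing time (a new reading comes with each control period).
- eyes.get_image(name): name is "side" or "top" or "wrist"; returns a dict with "frame" (480x640x3 uint8, red, green, blue), "depth" (480x640 float32, mm along the optical axis (not along the pixel's ray), 0 where there is no reading), "fx", "fy", "cx", "cy" (pixels), "R" (3x3) and "t" (3): a world point X has camera coordinates R X + t. Camera axes: x right, y down, z forward; pixel columns grow to the right and rows downward; lengths in mm; the calibration is good to about 2 mm. A picture is of the moment at which its call begins.
- workorder.job_done(): hands the job in; it is judged then, once.
The state is a dict: "t": time; "q": joint angles; "joint_velocities": joint speeds; "joint_efforts": joint torques, N m; "eef_pos": TCP position; "tool_rot": TCP orientation; "force": force on the tool from outside, world axes, zero at the start; "torque": the same for the moment, N m; "finger_gap": finger opening in mm; "grip_force": force on a finger pad.
Only numpy, scipy, OpenCV 4.12 (cv2) and the standard library are available. Lean on these libraries where they do the work, as an engineer would, in place of code of your own. Each camera call takes 0.05 s, during which the arm holds its last target. There are 200 camera calls.

## Task

Put the little amber glass bottle away on its side in the wooden bottle cradle. First draw the cradle's keeper fully back by its black fin and move the celadon dish that was left in the cradle onto the cork coaster on the red tray. Then gently lay the bottle in the two V-rests, black cap towards the fixed end board, let go of it, and slide the keeper towards it until it clicks fully home; leave the other things where they are.

Things in the scene. Friction and masses are not known exactly. Their poses are not given: they have to be found in the camera images.
- bottle: Amber glass bottle, black screw cap, upright, loose, about 0.3 kg (varies). Straight round body 56 mm diameter up to 94 mm, shoulder narrowing to the neck at 104 mm, cap 30 mm diameter from 104 to 122 mm (top). Origin: centre of its foot; z along its axis towards the cap. Good grip: across the body about 72 mm above the foot.
- bottle_mid (a point): Point on the bottle's axis 61 mm from the foot (half its 122 mm length).
- bottle_cap (a point): Centre of the cap's top face, 122 mm from the foot.
- cradle: Fixed wooden cradle. Dark board 84 mm (x) by 240 mm (y), 14 mm thick. Origin: centre of its underside, on the sideboard; y = long axis, from the brass keeper (-y end) to the fixed end board (+y end). A bottle lying in its two V-rests has its axis at x = 0, z = 60 mm and its foot at y = -21 to -17 mm; laid up to 5 mm further to -y, the closing keeper pushes it along.
- v_rest (a point): Top centre of the foot of the V-rest nearest the end board (y = +70, z = 30 mm in the cradle's frame); the other one is at y = -11 mm. Each pale V-rest is 10 mm thick along y, sides at 45 degrees, 72 mm wide over all, topping out at z = 51 mm. Between them is only the board, open to both sides.
- end_board (a point): Middle of the inner face of the cradle's fixed end board, facing the keeper: y = +105, z = 35 mm in the cradle's frame. The board is 50 mm wide, 8 mm thick, its top at z = 56 mm. The bottle's cap lies towards it.
- bed (a point): Point fixed to the cradle at x = 0, y = +41 mm, z = 60 mm of the cradle's frame: where bottle_mid belongs when the bottle lies in place (within 4 mm along y).
- keeper (a joint): Brass keeper on its rail, m: 0 = home, clicked (start); 0.045 = fully back, towards the cradle's -y. A sprung ball holds it home: about 8 N pull it out; closing needs about 8 N over the last 10 mm; past 5 mm it snaps to 0. Elsewhere it stays where left (1 N friction). Hard stops 2 mm beyond each end. Home, its 44 mm face plate is at cradle y = -21, up to z = 62 mm.
- keeper_grip (a point): Grip point on the keeper's black fin, 16 mm below its top; moves with it. Fin: 14 mm thick (along the cradle's x), 34 mm long (along y), top 92 mm above the sideboard; pinch it from above across the thickness. Home, the point is at x = 0, y = -47, z = 76 mm of the cradle's frame; opening moves it to -y.
- dish: Small celadon (grey-green) sauce dish standing on the cradle's board between the V-rests, its foot 14 mm above the sideboard. Loose, 80 g, round: 56 mm outer diameter at the rim, 55 mm at 10 mm above the foot, 36 mm at the foot, 26 mm high, 4 mm wall. Origin: centre of its underside, z up. Grip from above across it, fingers apart along the cradle's x.
- coaster: Round cork coaster, 72 mm diameter, 3 mm thick, fixed on the red tray; origin: centre of its underside, its top 13 mm above the sideboard. The dish belongs on it, centred. It may be at either end or in the middle of the tray.
- tray: Fixed flat red lacquered tray, 310 mm (x) by 115 mm (y), 10 mm thick, no rim; origin: centre of its underside. Coaster and the two other dishes stand on it in a row along x, 92 mm apart.
- dish_b: Second celadon dish, same size as the first, loose on the tray; leave it. Origin: centre of its underside.
- dish_c: Third celadon dish, same size, loose on the tray; leave it. Origin: centre of its underside.
- chopstick_case: Aluminium chopstick case with sliding cover, 240 by 34 mm, 28 mm high, loose, lying between the robot and the cradle with its length (x) across; leave it. Origin: centre of its underside.
- sauce_pot: Blue sauce pot, 60 mm diameter, 67 mm high, loose; leave it. Origin: centre of its underside.
- tea_tin: Tea tin with copper lid, 74 mm diameter, 90 mm high, loose, behind the cradle; leave it. Origin: centre of its underside.
Mind the look-alikes: they are no part of the job. What is shaped like the bottle but turquoise is not meant. What is shaped like the dish but pink is not meant.

How it is judged (in metres and radians):
On the way, in this order (a step that is already met when the one before it is completed fails the run):
1. the keeper is drawn back (at least 38 of its 45 mm) (value of joint keeper above 0.038 m), for 0.1 s.
2. the bottle lies in the V-rests, cap towards the end board, released, the keeper still open (distance between bottle_mid and bed below 0.015 m and angle between the z axis of bottle and the y axis of cradle, either way round below 0.12 rad and y of bottle_cap in the frame of cradle above 0.07 m and value of joint keeper above 0.012 m and contact force between the fingers and bottle below 0.3 N and linear speed of bottle below 0.03 m/s), for 0.2 s.
3. the keeper has clicked home (value of joint keeper below 0.003 m), for 0.2 s.
At the end, for the whole second after the job is handed in: The bottle lies in the V-rests, its middle within 8 mm of the bed point and its axis within 0.12 rad of the cradle's, cap towards the end board; the keeper is clicked home (within 3 mm of 0); the dish stands upright on the cork coaster, within 20 mm of its centre; everything is at rest (distance between bottle_mid and bed below 0.008 m and angle between the z axis of bottle and the y axis of cradle, either way round below 0.12 rad and y of bottle_cap in the frame of cradle above 0.07 m and value of joint keeper below 0.003 m and horizontal distance between dish and coaster below 0.02 m and z of dish in the frame of coaster between 0.001 and 0.007 m and angle between dish's own z axis and vertical below 0.1 rad and linear speed of each of bottle, dish below 0.02 m/s); the robot touches nothing.
It fails at once if the bottle is dropped or banged (over 60 N) on the cradle or the sideboard (contact force between bottle and cradle above 60 N or contact force between bottle and table above 60 N).
It fails at once if one of the other dishes is pushed more than 30 mm (distance of any of dish_b, dish_c from where it was at the start of the episode above 0.03 m).
It fails at once if the chopstick case, sauce pot or tea tin is pushed more than 30 mm (distance of any of chopstick_case, sauce_pot, tea_tin from where it was at the start of the episode above 0.03 m).
It also fails if it takes over 69 s, if anything falls off the work surface, if the arm or the gripper's body presses on something with over 40 N, if the wrist force passes 120 N, or if a joint passes its speed limit or range.

## Working session

There is one attempt and no reset: what is moved stays moved. The work goes in short steps, Python scripts to look and compute and a tool call to move; the robot and the scene stay as the last step left them, time stands still between calls to the robot, and variables do not carry over. Pictures are saved under pics/ and viewed, at most 10 in all, crops included, and the job is handed in when it is done.

Besides the shell and the picture viewer there is one more tool, called after ">>>" as name(argument=value, ...) on one line, values as JSON. send_rows: Moves the arm, as the interface text tells. Its arguments: {"type":"object","properties":{"plan":{"type":"array"},"gripper":{"type":"number"}},"required":["plan"]}

```bash
ls; mkdir -p pics; python3 - <<'E'
from cell import sensors, eyes, workorder, bot
import cv2, numpy as np, pickle
s=sensors.sense(); print({k:np.round(v,3) for k,v in s.items()}, bot.grasp_offset)
for n in ("top","side"):
    im=eyes.get_image(n); pickle.dump(im,open(n+".pkl","wb"))
    cv2.imwrite(f"pics/{n}0.png",im["frame"][:,:,::-1]); print(n,im["R"],im["t"],im["fx"],im["fy"],im["cx"],im["cy"])
E
```

```text
pics
{'t': np.float64(0.0), 'q': array([ 1.189,  0.494,  1.346,  0.   ,  1.302, -0.095]), 'joint_velocities': array([ 0.   , -0.002,  0.   , -0.   , -0.002,  0.   ]), 'joint_efforts': array([ 0.0000e+00, -8.8215e+01, -3.8386e+01, -0.0000e+00,  1.0000e-02,
        0.0000e+00]), 'eef_pos': array([176.054, 599.291, 230.661]), 'tool_rot': array([-4.470e-01, -3.109e+00,  2.000e-03]), 'force': array([ 0.473, -0.137,  0.556]), 'torque': array([-0.024, -0.017,  0.03 ]), 'grip_force': np.float64(0.0), 'finger_gap': np.float64(85.518)} 18.700000000000003
top [[ 0.00447869 -0.99991213 -0.01247685]
 [-0.98762888 -0.00246726 -0.15679002]
 [ 0.15674546  0.01302471 -0.98755315]] [   8.59953905  574.58925056 1008.80085634] 443.7792849473718 443.7792849473718 321.9819509967036 240.29935201617857
side [[ 0.76207785 -0.64745269  0.00650922]
 [-0.42730922 -0.51046226 -0.74621385]
 [ 0.48646088  0.5658916  -0.66567448]] [-420.56865664  321.18920724 1050.49088468] 623.1098646487015 623.1098646487015 315.7739004178445 243.60862580397762
```

View pics/top0.png

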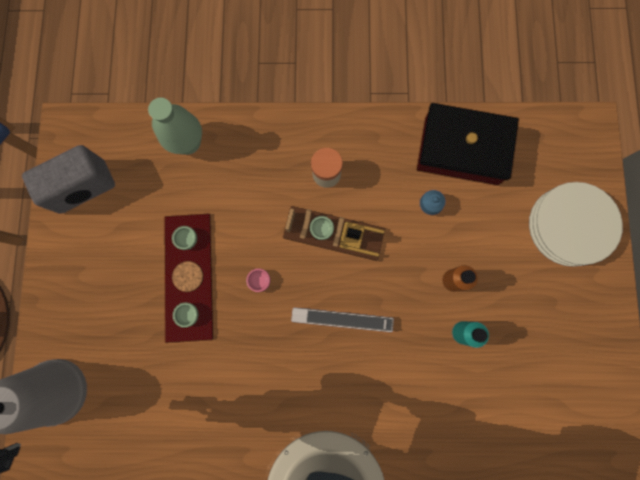

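View pics/side0.png

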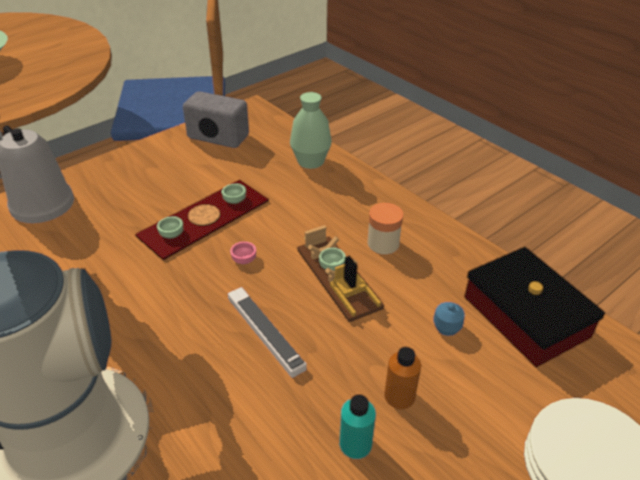

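The top view shows the amber bottle at (464,278) and a turquoise look-alike at (470,334). The dish in the cradle is at (321,228), with a pink look-alike at (258,280) and the tray dishes at (184,238) and (185,315). The coaster is in the middle of the tray at (187,277). The cradle's end board is at the left, near (298,218), and its keeper fin is at (354,235). By colour, the amber bottle and the celadon dish in the cradle are the ones meant. I'll confirm that in an enlarged crop.

```bash
cat > h.py <<'E'
import numpy as np, cv2, pickle
def ray(im,u,v,z):
    R=np.array(im["R"]);t=np.array(im["t"]);c=-R.T@t
    d=R.T@np.array([(u-im["cx"])/im["fx"],(v-im["cy"])/im["fy"],1])
    return c+d*(z-c[2])/d[2]
def cloud(im):
    R=np.array(im["R"]);t=np.array(im["t"]);v,u=np.mgrid[:480,:640];d=im["depth"]
    P=np.stack([(u-im["cx"])/im["fx"]*d,(v-im["cy"])/im["fy"]*d,d],-1)
    return (P-t)@R
def load(n): return pickle.load(open(n+".pkl","rb"))
E
python3 - <<'E'
from h import *
im=load("top"); f=im["frame"][:,:,::-1]
a=cv2.resize(f[198:270,278:398],None,fx=6.6,fy=6.6,interpolation=cv2.INTER_CUBIC)[:,:792]
b=cv2.resize(f[256:296,440:500],None,fx=3,fy=3,interpolation=cv2.INTER_CUBIC)
a=np.vstack([a,np.zeros((122,792,3),np.uint8)]); a[477:597,0:180]=b
c=cv2.resize(f[262:292,172:202],None,fx=4,fy=4); a[477:597,200:320]=c
cv2.imwrite("pics/crop.png",a); print(a.shape)
P=cloud(im)
# per-object estimates from height masks
def st(u0,u1,v0,v1,zlo,zhi):
    Q=P[v0:v1,u0:u1].reshape(-1,3);Q=Q[(Q[:,2]>zlo)&(Q[:,2]<zhi)&(im["depth"][v0:v1,u0:u1].ravel()>0)]
    return len(Q),Q.mean(0).round(1),Q.min(0).round(1),Q.max(0).round(1)
print("table",st(300,400,360,390,-20,20))
print("bottlecap",st(445,485,260,300,112,140))
print("dish",st(307,336,213,242,30,50))
print("fin",st(335,375,215,255,82,110))
print("sauce",st(415,450,185,220,20,80))
print("case",st(285,400,300,340,15,45))
print("tin",st(300,350,140,190,75,110))
for u,v in [(184,238),(187,277),(185,315)]: print(ray(im,u,v,13).round(1))
E
```

```text
(597, 792, 3)
table (2990, array([260.9, -55.3,   0.5]), array([ 226.5, -173. ,   -7. ]), array([295.2,  62.2,   7.3]))
bottlecap (167, array([ 483.9, -306.3,  121.6]), array([ 470. , -322.3,  112.1]), array([ 498.1, -292.4,  128.7]))
dish (173, array([608.5,  16.1,  39.1]), array([572.8, -20.5,  30.4]), array([640.4,  47.3,  48.6]))
fin (98, array([587.2, -61.5,  91.9]), array([577.8, -78.7,  83.2]), array([596.1, -44.5,  96.6]))
sauce (497, array([ 667.3, -251.3,   48.6]), array([ 642.6, -282.6,   20.7]), array([ 699. , -226.2,   67.6]))
case (1459, array([389. , -36.1,  23.8]), array([ 362.7, -155.7,   15.2]), array([415.5,  83.8,  31.5]))
tin (787, array([749.7,   1.9,  89.7]), array([715.2, -33.7,  75. ]), array([787.7,  39. ,  95.3]))
[584.6 350.7  13. ]
[488.7 338.2  13. ]
[397.8 338.3  13. ]
```

View pics/crop.png

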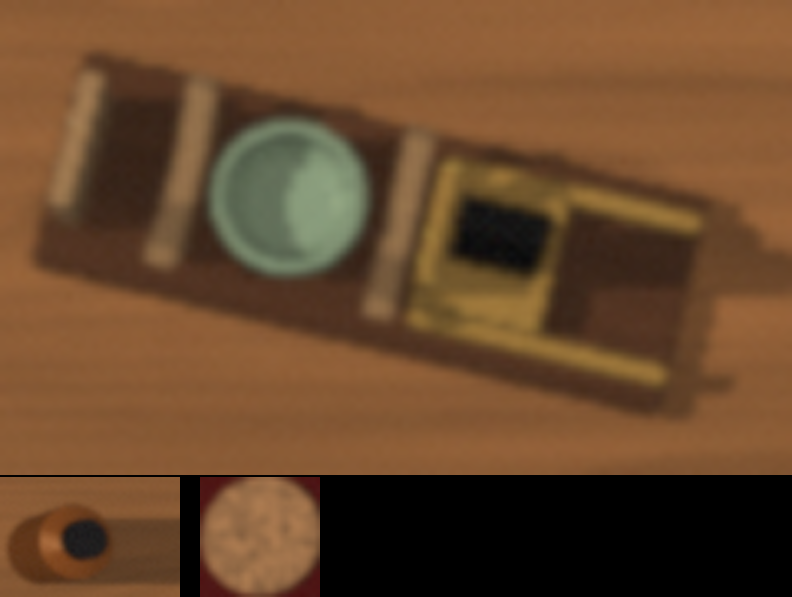

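The crop confirms the amber bottle with its black cap (inset) and the celadon dish at crop pixel (289,197). The fin top is at (500,236). The end board is on the left and the keeper on the right. The cork coaster shows in the second inset.

```bash
python3 - <<'E'
from h import *
im=load("top"); P=cloud(im)
g=lambda x,y,z: ray(im,278+(x+.5)/6.6-.5,198+(y+.5)/6.6-.5,z)
pts=dict(TL=(92,52,14),BL=(35,265,14),TR=(712,200,14),BR=(690,415,14),fin=(500,236,92),dish=(289,197,40),endT=(93,70,56),endB=(60,215,56),v1T=(203,80,51),v1B=(160,262,51),v2T=(422,132,51),v2B=(380,312,51),railT=(700,222,20),railB=(660,375,20))
W={k:g(*v) for k,v in pts.items()}
for k in W: print(k,W[k].round(1))
d=lambda a,b:(lambda e:(np.degrees(np.arctan2(-e[0],e[1])),np.linalg.norm(e)))(W[b][:2]-W[a][:2])
print(d('TR','TL'),d('BR','BL'),'perp',d('endB','endT'),d('v1B','v1T'),d('v2B','v2T'))
# model fit: yaw+origin from features, cradle frame
m=dict(fin=(0,-47),v1=(0,70),v2=(0,-11),end=(0,109),dish=None)
obs={'fin':W['fin'],'v1':(W['v1T']+W['v1B'])/2,'v2':(W['v2T']+W['v2B'])/2,'end':(W['endT']+W['endB'])/2}
A=np.array([m[k] for k in obs],float);B=np.array([obs[k][:2] for k in obs])
a=A-A.mean(0);b=B-B.mean(0);th=np.arctan2((a[:,0]*b[:,1]-a[:,1]*b[:,0]).sum(),(a*b).sum())
Rm=np.array([[np.cos(th),-np.sin(th)],[np.sin(th),np.cos(th)]]);o=B.mean(0)-Rm@A.mean(0)
print("yaw",th,np.degrees(th),"origin",o.round(1),"resid",(B-(A@Rm.T+o)).round(1).tolist(),"dish in cradle",(Rm.T@(W['dish'][:2]-o)).round(1))
# coloured blobs
f=im["frame"].astype(int);hsv=cv2.cvtColor(im["frame"],cv2.COLOR_RGB2HSV)
def blob(mask,u0,u1,v0,v1,z):
    mm=np.zeros((480,640),bool);mm[v0:v1,u0:u1]=mask[v0:v1,u0:u1];v,u=np.nonzero(mm);return len(u),(u.mean(),v.mean()),ray(im,u.mean(),v.mean(),z).round(1)
gr=(hsv[...,0]>40)&(hsv[...,0]<100)&(hsv[...,1]>30)&(hsv[...,2]>60)
print('dish',blob(gr,300,342,210,246,36));print('dB',blob(gr,168,203,222,254,32));print('dC',blob(gr,168,203,300,332,32))
cork=(f[...,0]>120)&(f[...,1]>70)
print('coaster',blob(cork,168,205,258,296,13))
blk=f.sum(-1)<120
print('cap',blob(blk,455,480,262,292,122),'fin',blob(blk,340,368,222,246,92))
red=(f[...,0]>f[...,1]*3)&(f[...,0]>30)
v,u=np.nonzero(red[205:350,155:220]);print('tray',u.min()+155,u.max()+155,v.min()+205,v.max()+205)
E
```

```text
TL [666.8  87.   14. ]
BL [585.7 106.9  14. ]
TR [ 610.8 -144.6   14. ]
BR [ 530.4 -135.1   14. ]
fin [583.4 -61.2  92. ]
dish [606.7  12.3  40. ]
endT [650.1  83.   56. ]
endB [596.9  94.   56. ]
v1T [647.6  43.5  51. ]
v1B [580.8  58.3  51. ]
v2T [628.6 -35.7  51. ]
v2B [562.9 -20.6  51. ]
railT [ 601.4 -139.2   20. ]
railB [ 544.4 -123.6   20. ]
(np.float64(-13.61080757315759), np.float64(238.25675185629694)) (np.float64(-12.866178092602377), np.float64(248.2481371764224)) perp (np.float64(-101.70237872512517), np.float64(54.303043817377045)) (np.float64(-102.49011917857854), np.float64(68.45223890634576)) (np.float64(-102.99550463638852), np.float64(67.40007007718381))
yaw -0.2550020649036399 -14.610542086099661 origin [596.6 -16.8] resid [[-1.4, 1.0], [-0.0, -0.1], [1.9, -0.7], [-0.5, -0.2]] dish in cradle [ 2.4 30.7]
dish (405, (np.float64(321.2617283950617), np.float64(227.61234567901235)), array([607. ,  12.6,  36. ]))
dB (385, (np.float64(184.39220779220778), np.float64(237.5064935064935)), array([582.7, 343.5,  32. ]))
dC (414, (np.float64(185.28502415458937), np.float64(314.42270531400965)), array([399.3, 331.6,  32. ]))
coaster (677, (np.float64(186.7976366322009), np.float64(276.1506646971935)), array([490.8, 338.8,  13. ]))
cap (144, (np.float64(467.8125), np.float64(276.4375)), array([ 484. , -306.3,  122. ])) fin (130, (np.float64(354.2076923076923), np.float64(233.54615384615386)), array([582.9, -63.2,  92. ]))
tray 166 211 215 340
```

>>> send_rows(plan=[0, 0, 0, 0.101, 0, 0, 0, 0.101, 0, 0, 0, 0.101, 0, 0, 0, 0.101, 0, 0, 0, 0.101], gripper=-1)

```text
t: 0.52
eef_pos: [176.1, 599.4, 230.9]
tool_rot: [1.217, 2.896, -0.001]
force: [-0.2, 0.4, 0.6]
finger_gap: 85.4
grip_force: 0.0
```

>>> send_rows(plan=[0, 0, 0, 0.101, 0, 0, 0, 0.101, 0, 0, 0, 0.101, 0, 0, 0, 0.101, 0, 0, 0, 0.101])

```text
t: 0.93
eef_pos: [176.1, 599.5, 230.9]
tool_rot: [1.902, 2.5, -0.001]
force: [0.1, 0.6, 1.1]
finger_gap: 85.4
grip_force: 0.0
```

>>> send_rows(plan=[0, 0, 0, 0.101, 0, 0, 0, 0.101, 0, 0, 0, 0.101, 0, 0, 0, 0.101, 0, 0, 0, 0.101])

```text
t: 1.35
eef_pos: [176.1, 599.4, 230.9]
tool_rot: [2.466, 1.945, -0.001]
force: [0.7, 0.3, -0.2]
finger_gap: 85.2
grip_force: 0.0
```

```bash
cat >> h.py <<'E'
from scipy.spatial.transform import Rotation as Ro
def go(x,y,z):
    from cell import sensors
    s=sensors.sense();R=Ro.from_rotvec(s["tool_rot"]).as_matrix()
    d=R.T@(np.array([x,y,z])-s["eef_pos"])
    print("t",round(float(s["t"]),2),"pos",np.round(s["eef_pos"],1),"yaw_y",round(float(np.arctan2(R[1,1],R[0,1])),4),"zax",np.round(R[:,2],3),"gap",round(float(s["finger_gap"]),1),"grip",round(float(s["grip_force"]),1),"F",np.round(s["force"],1),"q",np.round(s["q"],2))
    print("shift cm",np.round(d/10,2)); return d
def cr(x,y):  # cradle -> world
    th=-0.231;c,s=np.cos(th),np.sin(th);return 598.3+c*x-s*y,-17.4+s*x+c*y
E
python3 -c "
from h import *
go(*cr(0,-47),140)"
```

```text
t 1.35 pos [176.1 599.4 230.9] yaw_y -0.235 zax [-0.    -0.001 -1.   ] gap 85.2 grip 0.0 F [ 0.7  0.3 -0.2] q [ 1.19  0.49  1.35 -0.    1.3   1.42]
shift cm [-54.85  55.44   9.13]
```

>>> send_rows(plan=[-2.2, 2.2, 0, 0, -2.2, 2.2, 0, 0, -2.2, 2.2, 0, 0, -2.2, 2.2, 0, 0, -2.2, 2.2, 0, 0])

```text
t: 1.77
eef_pos: [258.6, 466.0, 231.0]
tool_rot: [2.461, 1.952, -0.001]
force: [0.1, 0.3, 0.2]
finger_gap: 85.5
grip_force: 0.0
```

>>> send_rows(plan=[-2.2, 2.2, 0, 0, -2.2, 2.2, 0, 0, -2.2, 2.2, 0, 0, -2.2, 2.2, 0, 0, -2.2, 2.2, 0, 0])

```text
t: 2.18
eef_pos: [340.6, 333.9, 231.2]
tool_rot: [2.461, 1.952, -0.0]
force: [1.4, 0.6, 0.6]
finger_gap: 85.3
grip_force: 0.0
```

>>> send_rows(plan=[-2.2, 2.2, 0, 0, -2.2, 2.2, 0, 0, -2.2, 2.2, 0, 0, -2.2, 2.2, 0, 0, -2.2, 2.2, 0, 0])

```text
t: 2.6
eef_pos: [422.7, 201.7, 231.2]
tool_rot: [-2.462, -1.952, 0.0]
force: [0.2, 1.3, -0.7]
finger_gap: 85.2
grip_force: 0.0
```

>>> send_rows(plan=[-2.2, 2.2, 0, 0, -2.2, 2.2, 0, 0, -2.2, 2.2, 0, 0, -2.2, 2.2, 0, 0, -2.2, 2.2, 0, 0])

```text
t: 3.02
eef_pos: [504.7, 69.4, 231.1]
tool_rot: [-2.462, -1.952, 0.0]
force: [0.7, -0.3, -0.3]
finger_gap: 85.5
grip_force: 0.0
```

>>> send_rows(plan=[-2.2, 2.2, 0, 0, -2.2, 2.2, 0, 0, -2.2, 2.2, 0, 0, -2.2, 2.2, 0, 0, 0, 0, 0, 0])

```text
t: 3.43
eef_pos: [572.4, -39.1, 230.9]
tool_rot: [2.463, 1.947, 0.0]
force: [-0.4, -0.8, -0.9]
finger_gap: 85.2
grip_force: 0.0
```

```bash
python3 - <<'E'
from h import *
from cell import eyes
go(*cr(0,-47),150)
im=eyes.get_image("wrist");pickle.dump(im,open("w1.pkl","wb"));cv2.imwrite("pics/w1.png",im["frame"][:,:,::-1])
E
```

```text
t 3.43 pos [572.4 -39.1 230.9] yaw_y -0.2328 zax [ 0.001 -0.001 -1.   ] gap 85.2 grip 0.0 F [-0.4 -0.8 -0.9] q [-0.17  0.42  1.48 -0.    1.24  0.06]
shift cm [-1.98  2.01  8.1 ]
```

View pics/w1.png

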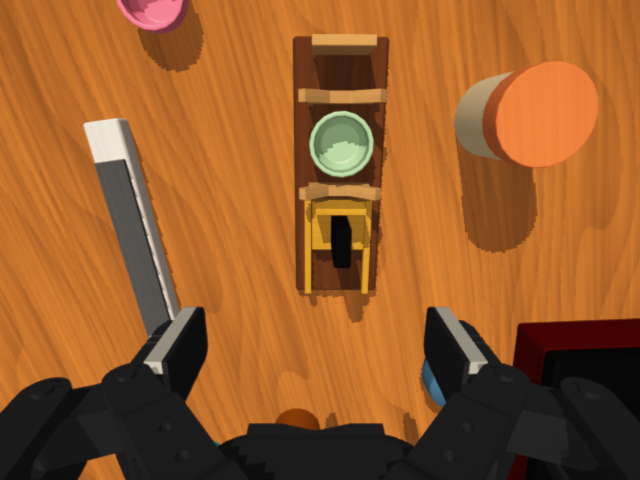

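The wrist view shows the cradle corners at about (293,38), (388,38), (296,290) and (376,290). The dish rim is centred at (341,144) and the fin at (341,240). The tea tin is to the right, at (540,115).

```bash
python3 - <<'E'
from h import *
im=load("w1")
C=[ray(im,*p,14)[:2] for p in [(293,38),(388,38),(296,290),(376,290)]]
for c in C: print(c.round(1))
up=(C[0]+C[1])/2;dn=(C[2]+C[3])/2;d=up-dn
print("len",np.linalg.norm(d),"yaw",-np.arctan2(d[0],d[1]),"origin",(up+dn)/2)
print("dish",ray(im,341,144,40).round(1))
P=cloud(im);m=(P[...,2]>84)&(P[...,2]<100)&(im["depth"]>0);m[:,:310]=0;m[:,380:]=0;m[:200]=0;m[290:]=0
print("fin top",m.sum(),P[m].mean(0).round(1),"pred",np.round(cr(0,-47),1), "V rests tops",ray(im,342,95,51).round(1),ray(im,340,190,51).round(1),np.round(cr(0,70),1),np.round(cr(0,-11),1))
E
```

```text
[587.9 107.4]
[667.5  88.5]
[ 531.8 -123.3]
[ 613.6 -142.8]
len 237.50650668486077 yaw -0.2335047301794567 origin [600.19742426 -17.55916869]
dish [608.   13.1  40. ]
fin top 738 [589.6 -60.8  91.7] pred [587.5 -63.2] V rests tops [616.3  51.1  51. ] [598.4 -23.8  51. ] [614.3  50.7] [595.8 -28.1]
```

```bash
sed -i 's/th=-0.231/th=-0.2335/; s/598.3+c/599.5+c/; s/-17.4+s/-17.0+s/' h.py; python3 -c "
from h import *
go(*cr(0,-47),59)"
```

```text
t 3.48 pos [571.  -37.1 230.8] yaw_y -0.2327 zax [ 0. -0. -1.] gap 85.2 grip 0.0 F [ 0.2  1.7 -0.7] q [-0.17  0.42  1.48 -0.    1.24  0.06]
shift cm [-2.08  2.3  17.18]
```

>>> send_rows(plan=[-0.5, 0.6, 1.5, 0, -0.5, 0.6, 1.5, 0, -0.5, 0.6, 1.5, 0, -0.58, 0.5, 1.5, 0, 0, 0, 2.0, 0])

```text
t: 3.9
eef_pos: [588.2, -60.7, 151.1]
tool_rot: [2.461, 1.951, 0.001]
force: [0.8, 0.6, -0.6]
finger_gap: 85.6
grip_force: 0.0
```

>>> send_rows(plan=[0, 0, 2.5, 0, 0, 0, 2.5, 0, 0, 0, 2.2, 0, 0, 0, 1.4, 0, 0, 0, 0.5, 0])

```text
t: 4.32
eef_pos: [585.9, -59.4, 58.0]
tool_rot: [-2.459, -1.951, 0.004]
force: [-0.7, 0.0, -1.3]
finger_gap: 85.6
grip_force: 0.0
```

>>> send_rows(plan=[0, 0, 0, 0, 0, 0, 0, 0, 0, 0, 0, 0, 0, 0, 0, 0, 0, 0, 0, 0], gripper=1)

```text
t: 4.73
eef_pos: [588.0, -60.4, 61.1]
tool_rot: [2.461, 1.951, 0.001]
force: [-0.7, 0.5, -0.2]
finger_gap: 25.3
grip_force: 0.0
```

>>> send_rows(plan=[0, 0, 0, 0, 0, 0, 0, 0, 0, 0, 0, 0, 0, 0, 0, 0, 0, 0, 0, 0])

```text
t: 5.15
eef_pos: [589.5, -60.8, 61.3]
tool_rot: [2.46, 1.95, 0.004]
force: [6.2, -0.6, 3.3]
finger_gap: 13.2
grip_force: 61.1
```

>>> send_rows(plan=[-0.3, 0, 0, 0, -0.7, 0, 0, 0, -1.0, 0, 0, 0, -1.0, 0, 0, 0, -1.0, 0, 0, 0])

```text
t: 5.57
eef_pos: [580.0, -100.0, 61.3]
tool_rot: [2.46, 1.95, 0.004]
force: [5.5, -0.6, 3.8]
finger_gap: 13.0
grip_force: 61.3
```

>>> send_rows(plan=[-0.4, 0, 0, 0, -0.15, 0, 0, 0, 0, 0, 0, 0, 0, 0, 0, 0, 0, 0, 0, 0])

```text
t: 5.98
eef_pos: [578.8, -105.3, 61.3]
tool_rot: [2.46, 1.95, 0.003]
force: [4.1, -1.7, 5.5]
finger_gap: 13.2
grip_force: 61.4
```

```bash
python3 -c "
from h import *
go(*cr(0,-92),59)"
```

```text
t 5.98 pos [ 578.8 -105.3   61.3] yaw_y -0.2304 zax [ 0.003 -0.001 -1.   ] gap 13.2 grip 61.4 F [ 4.1 -1.7  5.5] q [-0.28  0.65  1.61 -0.    0.88 -0.05]
shift cm [-0.13 -0.03  0.23]
```

>>> send_rows(plan=[0, 0, 0, 0, 0, 0, 0, 0, 0, 0, 0, 0, 0, 0, 0, 0, 0, 0, -1.0, 0], gripper=-1)

```text
t: 6.4
eef_pos: [576.1, -104.3, 69.1]
tool_rot: [-2.46, -1.95, 0.003]
force: [-0.7, -0.3, -0.7]
finger_gap: 72.7
grip_force: 0.0
```

>>> send_rows(plan=[0, 0, -1.5, 0, 0, 0, -1.5, 0, 1.0, 0, -1.0, 0, 2.0, 0, 0, 0, 3.0, 0, 0, 0])

```text
t: 6.82
eef_pos: [591.4, -46.5, 111.7]
tool_rot: [2.463, 1.948, 0.002]
force: [0.2, -0.1, 0.3]
finger_gap: 85.2
grip_force: 0.0
```

```bash
python3 -c "
from h import *
go(607.8,12.8,19)"
```

```text
t 6.82 pos [591.4 -46.5 111.7] yaw_y -0.2322 zax [ 0.002 -0.001 -1.   ] gap 85.2 grip 0.0 F [ 0.2 -0.1  0.3] q [-0.18  0.59  1.56 -0.    1.    0.05]
shift cm [6.15 0.21 9.26]
```

>>> send_rows(plan=[2.0, 0.1, 0, 0, 2.0, 0.1, 0, 0, 1.5, 0, 1.0, 0, 0.65, 0, 2.0, 0, 0, 0, 2.0, 0])

```text
t: 7.23
eef_pos: [607.5, 15.3, 59.9]
tool_rot: [2.459, 1.953, 0.002]
force: [-0.4, 0.9, 0.1]
finger_gap: 85.3
grip_force: 0.0
```

>>> send_rows(plan=[0, 0, 2.0, 0, 0, 0, 1.5, 0, 0, 0, 0.7, 0, 0, 0, 0, 0, 0, 0, 0, 0])

```text
t: 7.65
eef_pos: [606.8, 13.4, 18.3]
tool_rot: [-2.461, -1.952, 0.0]
force: [-0.2, -0.6, 0.2]
finger_gap: 85.5
grip_force: 0.0
```

>>> send_rows(plan=[0, 0, 0, 0, 0, 0, 0, 0, 0, 0, 0, 0, 0, 0, 0, 0, 0, 0, 0, 0], gripper=1)

```text
t: 8.07
eef_pos: [607.4, 13.2, 19.8]
tool_rot: [2.461, 1.951, 0.002]
force: [-3.4, 0.5, 15.9]
finger_gap: 54.2
grip_force: 60.2
```

```bash
python3 -c "
from h import *
go(490,338.5,150)"
```

```text
t 8.07 pos [607.4  13.2  19.8] yaw_y -0.2301 zax [ 0.002 -0.    -1.   ] gap 54.2 grip 60.2 F [-3.4  0.5 15.9] q [-0.08  0.73  1.58  0.    0.83  0.15]
shift cm [ 29.   -18.83 -13.04]
```

>>> send_rows(plan=[0, 0, -0.5, 0, 0, 0, -1.5, 0, 0, 0, -2.0, 0, 1.0, -0.6, -2.0, 0, 1.5, -1.0, -2.0, 0])

```text
t: 8.48
eef_pos: [597.5, 40.4, 99.7]
tool_rot: [2.463, 1.949, 0.001]
force: [1.0, 1.3, -1.2]
finger_gap: 53.9
grip_force: 63.1
```

>>> send_rows(plan=[2.5, -1.6, -1, 0, 2.5, -1.6, 0, 0, 2.5, -1.6, 0, 0, 2.5, -1.6, 0, 0, 2.5, -1.6, 0, 0])

```text
t: 8.9
eef_pos: [547.1, 182.4, 109.0]
tool_rot: [2.462, 1.951, 0.001]
force: [0.1, 0.1, 0.4]
finger_gap: 53.5
grip_force: 63.2
```

>>> send_rows(plan=[2.5, -1.6, 0, 0, 2.5, -1.6, 0, 0, 2.5, -1.6, 0, 0, 2.5, -1.6, 0, 0, 2.0, -1.4, 0, 0])

```text
t: 9.32
eef_pos: [498.3, 317.7, 108.9]
tool_rot: [2.461, 1.952, 0.002]
force: [-0.2, -0.1, 0.0]
finger_gap: 54.0
grip_force: 63.2
```

```bash
python3 - <<'E'
from h import *
go(490.2,338.3,20)
from cell import eyes
im=eyes.get_image("wrist");pickle.dump(im,open("w2.pkl","wb"));cv2.imwrite("pics/w2.png",im["frame"][:,:,::-1])
E
```

```text
t 9.32 pos [498.3 317.7 108.9] yaw_y -0.2296 zax [ 0.001  0.001 -1.   ] gap 54.0 grip 63.2 F [-0.2 -0.1  0. ] q [0.47 0.59 1.56 0.   0.99 0.7 ]
shift cm [ 1.81 -1.27  8.89]
```

View pics/w2.png

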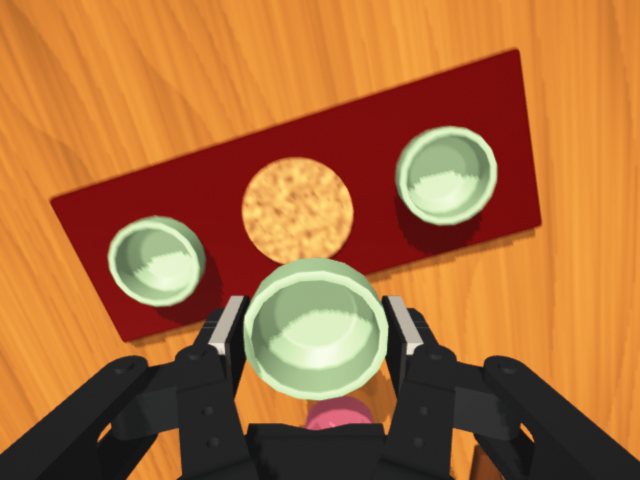

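The dish is held upright. The coaster is at (297,212), and the tray corners are at (52,200), (518,48), (541,225) and (123,341).

```bash
python3 - <<'E'
from h import *
im=load("w2")
hsv=cv2.cvtColor(im["frame"],cv2.COLOR_RGB2HSV);m=((im["frame"][...,1]>120)).astype(np.uint8);m[:,:230]=0;m[:,365:]=0;m[:145]=0;m[255:]=0
v,u=np.nonzero(m);(c,r)=((u.min()+u.max())/2,u.max()-u.min())
print(u.min(),u.max(),v.min(),v.max(),"coaster",ray(im,297.5,212,13).round(1))
for p in [(52,200),(518,48),(541,225),(123,341)]: print(ray(im,*p,10).round(1))
c=ray(im,297.5,212,13);go((c[0]+490.2)/2,(c[1]+338.3)/2,20)
E
```

```text
242 352 158 254 coaster [492.1 341.1  13. ]
[337.1 385.   10. ]
[640.6 406.1  10. ]
[648.  294.6  10. ]
[342.5 275.1  10. ]
t 9.37 pos [496.9 320.8 109. ] yaw_y -0.2281 zax [ 0.001  0.002 -1.   ] gap 53.7 grip 63.2 F [-4.1  4.3 -0. ] q [0.47 0.59 1.56 0.   0.99 0.7 ]
shift cm [ 1.69 -0.99  8.9 ]
```

>>> send_rows(plan=[0.9, -0.5, 0, 0, 0.8, -0.5, 0, 0, 0, 0, 1.5, 0, 0, 0, 2.5, 0, 0, 0, 2.5, 0])

```text
t: 9.78
eef_pos: [494.0, 334.9, 43.5]
tool_rot: [2.462, 1.951, 0.004]
force: [-0.3, 0.6, -0.9]
finger_gap: 53.7
grip_force: 63.2
```

>>> send_rows(plan=[0, 0, 1.4, 0, 0, 0, 0.7, 0, 0, 0, 0.3, 0, 0, 0, 0.05, 0, 0, 0, 0, 0])

```text
t: 10.2
eef_pos: [493.7, 334.7, 19.5]
tool_rot: [2.462, 1.951, 0.002]
force: [0.5, -0.0, 0.1]
finger_gap: 54.0
grip_force: 63.2
```

>>> send_rows(plan=[0, 0, 0, 0, 0, 0, 0, 0, 0, 0, 0, 0, 0, 0, 0, 0, 0, 0, 0, 0], gripper=-0.6)

```text
t: 10.62
eef_pos: [493.2, 334.7, 18.9]
tool_rot: [2.462, 1.952, 0.0]
force: [0.6, -0.3, -0.5]
finger_gap: 68.2
grip_force: 0.0
```

>>> send_rows(plan=[0, 0, -0.5, 0, 0, 0, -2, 0, 0, 0, -2.5, 0, 0, 0, -2.5, 0, 0, 0, -2.5, 0])

```text
t: 11.03
eef_pos: [492.9, 334.5, 120.2]
tool_rot: [-2.462, -1.952, 0.0]
force: [0.5, -0.1, -0.1]
finger_gap: 68.2
grip_force: 0.0
```

```bash
python3 - <<'E'
from h import *
from cell import eyes
go(485,-306,200)
im=eyes.get_image("top");pickle.dump(im,open("top2.pkl","wb"))
f=im["frame"].astype(int);hsv=cv2.cvtColor(im["frame"],cv2.COLOR_RGB2HSV)
gr=(hsv[...,0]>40)&(hsv[...,0]<100)&(hsv[...,1]>30)&(hsv[...,2]>60)
for a in [(222,254),(262,294),(300,332)]:
    m=gr[a[0]:a[1],168:206];v,u=np.nonzero(m);print(len(u),ray(im,u.mean()+168,v.mean()+a[0],34).round(1) if len(u) else None)
E
```

```text
t 11.03 pos [492.9 334.5 120.2] yaw_y -0.23 zax [-0. -0. -1.] gap 68.2 grip 0.0 F [ 0.5 -0.1 -0.1] q [ 0.5   0.58  1.54 -0.    1.02  0.73]
shift cm [-62.55  13.83  -7.97]
366 [582.7 341.5  34. ]
372 [492.3 333.2  34. ]
417 [399.1 331.   34. ]
```

>>> send_rows(plan=[0, 0, -2, 0, -1.5, 0.33, -2, 0, -2.5, 0.55, -2, 0, -2.8, 0.62, -2, 0, -2.9, 0.64, 0, 0], gripper=-1)

```text
t: 11.5
eef_pos: [493.2, 235.2, 202.5]
tool_rot: [2.459, 1.952, 0.008]
force: [2.0, 0.4, 0.4]
finger_gap: 85.5
grip_force: 0.0
```

>>> send_rows(plan=[-2.9, 0.64, 0, 0, -2.9, 0.64, 0, 0, -2.9, 0.64, 0, 0, -2.9, 0.64, 0, 0, -2.9, 0.64, 0, 0])

```text
t: 11.92
eef_pos: [489.6, 85.5, 199.1]
tool_rot: [2.461, 1.952, 0.0]
force: [1.0, -0.4, 0.3]
finger_gap: 85.5
grip_force: 0.0
```

>>> send_rows(plan=[-2.9, 0.64, 0, 0, -2.9, 0.64, 0, 0, -2.9, 0.64, 0, 0, -2.9, 0.64, 0, 0, -2.9, 0.64, 0, 0])

```text
t: 12.33
eef_pos: [487.8, -63.1, 199.1]
tool_rot: [2.461, 1.952, 0.0]
force: [0.5, -0.2, 0.4]
finger_gap: 85.3
grip_force: 0.0
```

>>> send_rows(plan=[-2.9, 0.64, 0, 0, -2.9, 0.64, 0, 0, -2.9, 0.64, 0, 0, -2.9, 0.64, 0, 0, -2.9, 0.64, 0, 0])

```text
t: 12.75
eef_pos: [485.8, -211.6, 199.1]
tool_rot: [2.462, 1.952, 0.0]
force: [0.2, 0.5, -0.5]
finger_gap: 85.2
grip_force: 0.0
```

>>> send_rows(plan=[-2.9, 0.64, 0, 0, -2.9, 0.64, 0, 0, -2.0, 0.4, 0, 0, -0.5, 0, 0, 0, 0, 0, 0, 0])

```text
t: 13.17
eef_pos: [483.2, -295.9, 198.8]
tool_rot: [2.463, 1.95, -0.0]
force: [-0.2, 0.6, 0.3]
finger_gap: 85.6
grip_force: 0.0
```

```bash
python3 - <<'E'
from h import *
go(485,-306,54)
E
```

```text
t 13.17 pos [ 483.2 -295.9  198.8] yaw_y -0.2318 zax [-0. -0. -1.] gap 85.6 grip 0.0 F [-0.2  0.6  0.3] q [-0.65  0.45  1.53 -0.    1.16 -0.42]
shift cm [-0.94  0.4  14.48]
```

>>> send_rows(plan=[-0.5, 0.2, 2, 0, -0.44, 0.2, 2, 0, 0, 0, 2.5, 0, 0, 0, 2.5, 0, 0, 0, 2.5, 0])

```text
t: 13.58
eef_pos: [485.4, -303.4, 83.1]
tool_rot: [2.461, 1.953, 0.0]
force: [1.6, -0.7, 0.0]
finger_gap: 85.2
grip_force: 0.0
```

>>> send_rows(plan=[0, 0, 1.5, 0, 0, 0, 1.0, 0, 0, 0, 0.4, 0, 0, 0, 0.05, 0, 0, 0, 0, 0])

```text
t: 14.0
eef_pos: [485.7, -304.7, 55.0]
tool_rot: [2.461, 1.952, 0.0]
force: [0.1, 0.5, -0.8]
finger_gap: 85.8
grip_force: 0.0
```

>>> send_rows(plan=[0, 0, 0, 0, 0, 0, 0, 0, 0, 0, 0, 0, 0, 0, 0, 0, 0, 0, 0, 0], gripper=1)

```text
t: 14.42
eef_pos: [485.8, -305.2, 55.4]
tool_rot: [2.461, 1.951, 0.001]
force: [-1.0, 0.9, 12.5]
finger_gap: 55.0
grip_force: 60.8
```

>>> send_rows(plan=[0, 0, -1, 0, 0, 0, -2.5, 0, 0, 0, -3, 0, 0, 0, -3, 0, 0, 0, -3, 0])

```text
t: 14.83
eef_pos: [485.0, -304.6, 181.3]
tool_rot: [-2.462, -1.952, 0.0]
force: [0.5, -0.6, -3.1]
finger_gap: 54.2
grip_force: 64.4
```

```bash
python3 - <<'E'
from h import *
from cell import eyes
go(0,0,0)
im=eyes.get_image("side");pickle.dump(im,open("s3.pkl","wb"))
R,t=np.array(im["R"]),np.array(im["t"])
from cell import sensors
p=R@sensors.sense()["eef_pos"]+t;u,v=int(im["fx"]*p[0]/p[2]+im["cx"]),int(im["fy"]*p[1]/p[2]+im["cy"]);print("tcp px",u,v)
u0=max(0,min(u-65,510));v0=max(0,min(v-50,380))
cv2.imwrite("pics/s3.png",cv2.resize(im["frame"][v0:v0+100,u0:u0+130,::-1],None,fx=6,fy=6,interpolation=cv2.INTER_CUBIC));print(u0,v0)
E
```

```text
t 14.83 pos [ 485.  -304.6  181.3] yaw_y -0.2301 zax [-0.  0. -1.] gap 54.2 grip 64.4 F [ 0.5 -0.6 -3.1] q [-0.67  0.47  1.54  0.    1.13 -0.43]
shift cm [ 18.59 -54.16  18.14]
tcp px 410 325
345 275
```

View pics/s3.png

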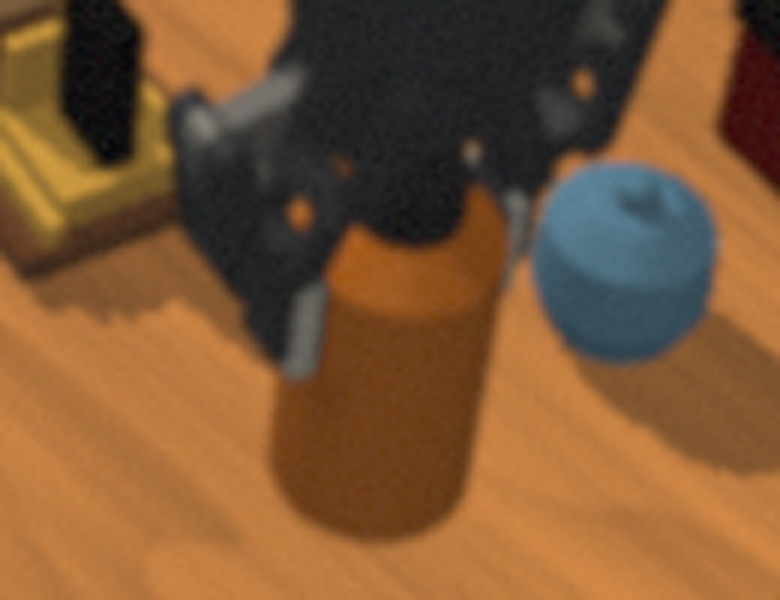

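The bottle hangs upright between the pads, gripped about 72 mm above its foot. The cap is clear of the gripper body. I can only turn about the tool's z axis, so I'll tip the bottle in the grip by hooking its foot on the fixed tray's near edge.

>>> send_rows(plan=[0, 0, 0, -0.059, 0, 0, 0, -0.059, 0, 0, 0, -0.059, 0, 0, 0, -0.059, 0, 0, 0, -0.059])

```text
t: 15.3
eef_pos: [485.1, -304.7, 179.8]
tool_rot: [2.145, 2.295, 0.0]
force: [0.4, -0.5, -2.9]
finger_gap: 54.7
grip_force: 64.4
```

```bash
python3 - <<'E'
from h import *
go(537,250,130)
E
```

```text
t 15.3 pos [ 485.1 -304.7  179.8] yaw_y 0.0678 zax [ 0. -0. -1.] gap 54.7 grip 64.4 F [ 0.4 -0.5 -2.9] q [-0.67  0.48  1.54  0.    1.13 -0.73]
shift cm [54.99  8.94  4.98]
```

>>> send_rows(plan=[1.0, 0.16, 0, 0, 2.0, 0.33, 0, 0, 2.6, 0.42, 0, 0, 2.6, 0.42, 0, 0, 2.6, 0.42, 0, 0])

```text
t: 15.72
eef_pos: [495.4, -194.3, 179.6]
tool_rot: [-2.151, -2.29, -0.0]
force: [0.4, -0.6, -3.3]
finger_gap: 54.6
grip_force: 64.4
```

>>> send_rows(plan=[2.6, 0.42, 0, 0, 2.6, 0.42, 0, 0, 2.6, 0.42, 0, 0, 2.6, 0.42, 0, 0, 2.6, 0.42, 0, 0])

```text
t: 16.13
eef_pos: [507.9, -63.1, 179.7]
tool_rot: [2.15, 2.29, 0.0]
force: [0.8, 0.8, -2.9]
finger_gap: 54.8
grip_force: 64.4
```

>>> send_rows(plan=[2.6, 0.42, 0, 0, 2.6, 0.42, 0, 0, 2.6, 0.42, 0, 0, 2.6, 0.42, 0, 0, 2.6, 0.42, 0, 0])

```text
t: 16.55
eef_pos: [520.3, 68.0, 179.7]
tool_rot: [-2.15, -2.291, -0.0]
force: [0.7, -0.5, -1.6]
finger_gap: 54.9
grip_force: 64.4
```

>>> send_rows(plan=[2.6, 0.42, 0, 0, 2.6, 0.42, 0, 0, 2.6, 0.42, 0, 0, 2.6, 0.42, 1, 0, 2.6, 0.42, 2, 0])

```text
t: 16.97
eef_pos: [534.1, 199.4, 151.2]
tool_rot: [2.148, 2.289, 0.006]
force: [1.8, 0.4, -1.7]
finger_gap: 54.5
grip_force: 64.5
```

>>> send_rows(plan=[2.0, 0.3, 2, 0, 0.7, 0.2, 2, 0, 0, 0, 2, 0, 0, 0, 0, 0, 0, 0, 0, 0])

```text
t: 17.38
eef_pos: [535.6, 224.6, 89.1]
tool_rot: [-2.148, -2.291, 0.003]
force: [-0.1, -0.4, -1.9]
finger_gap: 54.9
grip_force: 64.5
```

```bash
python3 - <<'E'
from h import *
from cell import eyes
go(537,252,58)
im=eyes.get_image("wrist");pickle.dump(im,open("w4.pkl","wb"));cv2.imwrite("pics/w4.png",im["frame"][:,:,::-1])
E
```

```text
t 17.38 pos [535.6 224.6  89.1] yaw_y 0.0642 zax [-0.002 -0.001 -1.   ] gap 54.9 grip 64.5 F [-0.1 -0.4 -1.9] q [0.29 0.6  1.6  0.   0.94 0.23]
shift cm [2.72 0.32 3.11]
```

View pics/w4.png

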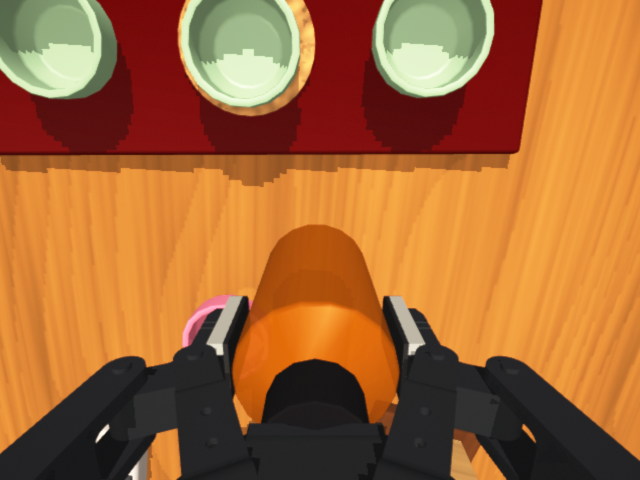

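The bottle is aligned with the tray's front edge (image row about 153). The dish sits on the coaster near (240,45), and nothing else is in the way.

>>> send_rows(plan=[0.5, 0, 0.6, 0, 0.7, 0.1, 1.0, 0, 0.8, 0.1, 1.0, 0, 0.7, 0.1, 0.5, 0, 0, 0, 0, 0])

```text
t: 17.85
eef_pos: [537.2, 253.1, 56.8]
tool_rot: [-2.146, -2.293, 0.002]
force: [-0.4, -0.3, -2.3]
finger_gap: 54.5
grip_force: 64.7
```

>>> send_rows(plan=[0.4, 0, 0, 0, 0.4, 0, 0, 0, 0.4, 0, -0.13, 0, 0.4, 0, -0.13, 0, 0.4, 0, -0.13, 0])

```text
t: 18.27
eef_pos: [536.4, 271.1, 62.3]
tool_rot: [2.147, 2.292, -0.002]
force: [2.0, -8.2, -4.9]
finger_gap: 54.7
grip_force: 64.8
```

>>> send_rows(plan=[0.4, 0, -0.06, 0, 0.4, 0, -0.06, 0, 0.4, 0, -0.05, 0, 0.4, 0, 0, 0, 0.4, 0, 0, 0])

```text
t: 18.68
eef_pos: [535.1, 291.1, 64.2]
tool_rot: [2.148, 2.292, -0.002]
force: [0.2, -6.5, -3.4]
finger_gap: 54.7
grip_force: 63.6
```

```bash
python3 - <<'E'
from h import *
from cell import eyes
go(537,300,70)
im=eyes.get_image("side");pickle.dump(im,open("s5.pkl","wb"))
cv2.imwrite("pics/s5.png",cv2.resize(im["frame"][130:255,150:310,::-1],None,fx=4,fy=4,interpolation=cv2.INTER_CUBIC))
E
```

```text
t 18.68 pos [535.1 291.1  64.2] yaw_y 0.065 zax [-0.    -0.001 -1.   ] gap 54.7 grip 63.6 F [ 0.2 -6.5 -3.4] q [ 0.4   0.67  1.55 -0.    0.93  0.34]
shift cm [ 0.87  0.25 -0.58]
```

View pics/s5.png

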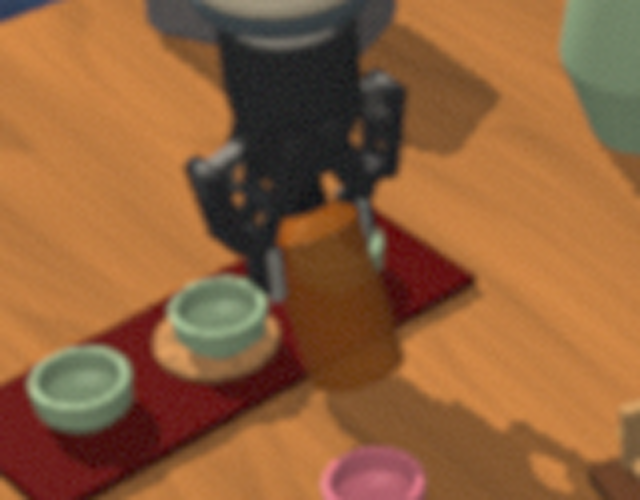

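The bottle is tipping well at 6–8 N, now roughly 25°. I'll continue about the tray edge.

>>> send_rows(plan=[0.5, 0, 0.0, 0, 0.5, 0, 0.05, 0, 0.5, 0, 0.1, 0, 0.5, 0, 0.12, 0, 0.5, 0, 0.15, 0])

```text
t: 19.15
eef_pos: [533.6, 316.4, 60.1]
tool_rot: [2.148, 2.292, -0.001]
force: [0.6, -5.6, -1.5]
finger_gap: 54.4
grip_force: 63.3
```

>>> send_rows(plan=[0.4, 0, 0.2, 0, 0.4, 0, 0.2, 0, 0, 0, 0, 0, 0, 0, -1.5, 0, 0, 0, -2.5, 0])

```text
t: 19.57
eef_pos: [531.6, 324.1, 93.9]
tool_rot: [-2.147, -2.291, 0.006]
force: [0.2, -0.6, -3.6]
finger_gap: 54.4
grip_force: 64.8
```

>>> send_rows(plan=[0, 0, -1, 0, -1, 0, 0, 0, -2, 0, 0, 0, -3, 0, 0, 0, -3, 0, 0, 0])

```text
t: 19.98
eef_pos: [538.4, 233.7, 104.8]
tool_rot: [-2.146, -2.294, 0.0]
force: [0.3, -0.2, -2.1]
finger_gap: 54.4
grip_force: 64.8
```

```bash
python3 - <<'E'
from h import *
from cell import eyes
go(565,195,60)
im=eyes.get_image("side");pickle.dump(im,open("s6.pkl","wb"))
cv2.imwrite("pics/s6.png",cv2.resize(im["frame"][130:280,180:370,::-1],None,fx=3,fy=3,interpolation=cv2.INTER_CUBIC))
P=cloud(im);m=(im["frame"][...,0]>1.9*im["frame"][...,2].astype(int))&(P[...,2]>20)&(P[...,2]<220)&(im["depth"]>0)
m[:, :180]=0;m[:,370:]=0;m[:130]=0;m[280:]=0;Q=P[m];print(len(Q),Q.min(0).round(),Q.max(0).round(),Q.mean(0).round())
E
```

```text
t 19.98 pos [538.4 233.7 104.8] yaw_y 0.0662 zax [-0. -0. -1.] gap 54.4 grip 64.8 F [ 0.3 -0.2 -2.1] q [0.31 0.59 1.58 0.   0.98 0.24]
shift cm [-4.04  2.4   4.48]
2176 [ 458. -124.   20.] [802. 663. 217.] [563. 130.  92.]
```

View pics/s6.png

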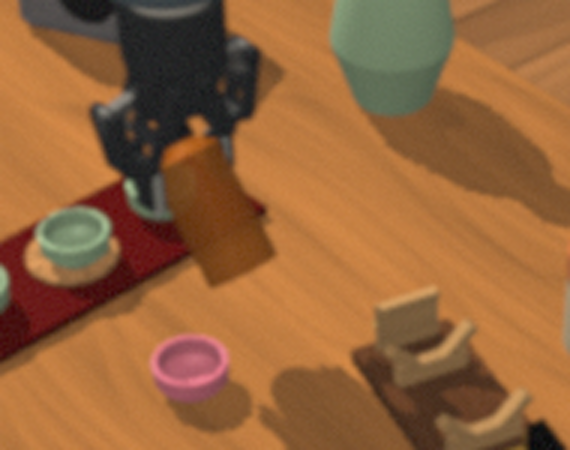

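The tilt of about 50° is held. I'll finish the tip on the open sideboard by pressing the foot edge down while following the arc.

>>> send_rows(plan=[-1.4, 0.8, 0.5, 0, -1.4, 0.9, 1.0, 0, -1.4, 0.8, 1.5, 0, -1.4, 0.8, 1.4, 0, 0, 0, 0.4, 0])

```text
t: 20.45
eef_pos: [575.8, 178.2, 55.1]
tool_rot: [-2.15, -2.29, 0.003]
force: [-0.9, 0.1, -3.0]
finger_gap: 54.6
grip_force: 64.9
```

>>> send_rows(plan=[0, 0, 0.4, 0, 0, 0, 0.3, 0, 0.4, 0, 0.3, 0, 0.4, 0, 0.3, 0, 0.4, 0, 0.3, 0])

```text
t: 20.87
eef_pos: [574.7, 194.0, 42.5]
tool_rot: [2.147, 2.293, 0.002]
force: [-0.4, 0.9, 7.9]
finger_gap: 54.4
grip_force: 63.5
```

>>> send_rows(plan=[0.3, 0, 0.3, 0, 0.3, 0, 0.3, 0, 0.3, 0, 0.3, 0, 0.3, 0, 0.3, 0, 0.2, 0, 0.3, 0])

```text
t: 21.28
eef_pos: [574.2, 208.6, 27.8]
tool_rot: [2.146, 2.293, 0.004]
force: [-1.9, 5.2, 8.0]
finger_gap: 54.6
grip_force: 64.2
```

```bash
python3 - <<'E'
from h import *
go(575,210,15)
E
```

```text
t 21.28 pos [574.2 208.6  27.8] yaw_y 0.0661 zax [ 0.003  0.001 -1.   ] gap 54.6 grip 64.2 F [-1.9  5.2  8. ] q [0.25 0.72 1.56 0.   0.85 0.18]
shift cm [0.13 0.08 1.28]
```

>>> send_rows(plan=[0.25, 0, 0.3, 0, 0.2, 0, 0.3, 0, 0.2, 0, 0.25, 0, 0.15, 0, 0.2, 0, 0.1, 0, 0.15, 0])

```text
t: 21.7
eef_pos: [573.4, 217.0, 15.2]
tool_rot: [2.147, 2.293, 0.002]
force: [-0.5, 3.2, 4.8]
finger_gap: 54.5
grip_force: 64.4
```

>>> send_rows(plan=[0.05, 0, 0.1, 0, 0, 0, 0.1, 0, 0, 0, 0, 0, 0, 0, 0, 0, 0, 0, 0, 0])

```text
t: 22.12
eef_pos: [573.4, 216.8, 13.0]
tool_rot: [2.148, 2.292, 0.001]
force: [1.1, 3.7, 4.6]
finger_gap: 54.4
grip_force: 64.6
```

>>> send_rows(plan=[0, 0, -1, 0, 0, 0, -3, 0, 0, 0, -3, 0, 0, 0, -3, 0, 0, 0, -1, 0])

```text
t: 22.53
eef_pos: [574.3, 216.6, 127.0]
tool_rot: [2.147, 2.291, 0.005]
force: [1.3, 1.0, -2.5]
finger_gap: 54.6
grip_force: 64.7
```

```bash
python3 - <<'E'
from h import *
from cell import eyes
go(575,210,15)
im=eyes.get_image("side");pickle.dump(im,open("s7.pkl","wb"))
cv2.imwrite("pics/s7.png",cv2.resize(im["frame"][120:280,190:390,::-1],None,fx=3.5,fy=3.5,interpolation=cv2.INTER_CUBIC))
E
```

```text
t 22.53 pos [574.3 216.6 127. ] yaw_y 0.0649 zax [ 0.004  0.001 -1.   ] gap 54.6 grip 64.7 F [ 1.3  1.  -2.5] q [ 0.26  0.59  1.49 -0.    1.06  0.2 ]
shift cm [-0.67 -0.02 11.2 ]
```

View pics/s7.png

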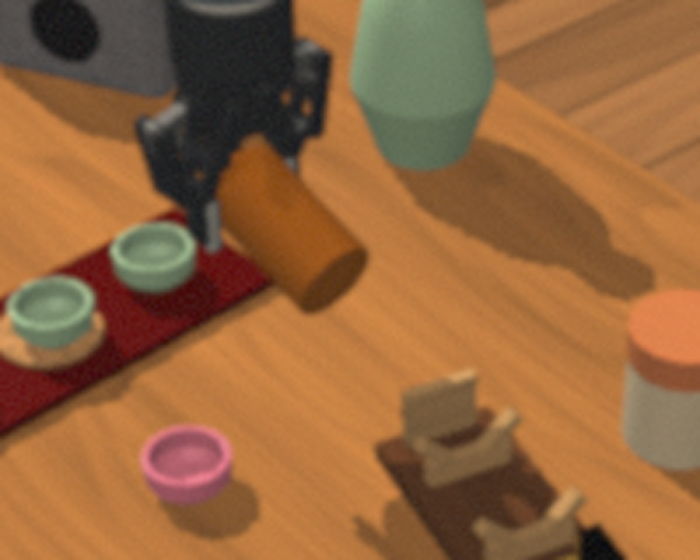

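```bash
python3 - <<'E'
from h import *
from cell import sensors
im=load("s7");s=sensors.sense();P=cloud(im);R=Ro.from_rotvec(s["tool_rot"]).as_matrix()
f=im["frame"].astype(int);h=cv2.cvtColor(im["frame"],cv2.COLOR_RGB2HSV)
T=(P-s["eef_pos"])@R
m=(f[...,0]>1.9*f[...,2])&(im["depth"]>0)&(abs(T[...,1])<35)&(T[...,0]>-110)&(T[...,0]<40)&(T[...,2]<30)&(T[...,2]>-70)
Q=T[m];print(len(Q))
for lo in range(-90,40,10):
    q=Q[(Q[:,0]>=lo)&(Q[:,0]<lo+10)]
    if len(q): print(lo,len(q),"z(top,bottom)",np.percentile(q[:,2],[2,98]).round(1),"y",np.percentile(q[:,1],[2,98]).round(1))
top=Q[(Q[:,0]>-60)&(Q[:,0]<5)]
go(*cr(0,52),130)
E
```

```text
1218
-90 240 z(top,bottom) [-37.3   7.3] y [-30.4  20.6]
-80 158 z(top,bottom) [-41.1  16.4] y [-30.3  17.8]
-70 124 z(top,bottom) [-44.   -3.7] y [-30.2  18.7]
-60 116 z(top,bottom) [-48.3 -12.2] y [-30.1  15. ]
-50 117 z(top,bottom) [-49.6 -10.4] y [-30.1  13.6]
-40 116 z(top,bottom) [-54.2 -11.1] y [-30.1  16.5]
-30 121 z(top,bottom) [-57.8 -19.1] y [-29.8  14.7]
-20 122 z(top,bottom) [-62.6 -25.1] y [-31.   17.7]
-10 50 z(top,bottom) [-61.9 -39.4] y [-24.7  28.3]
0 8 z(top,bottom) [-56.1 -46. ] y [-1.5 27.1]
t 22.58 pos [574.7 216.7 127. ] yaw_y 0.0649 zax [ 0.005  0.001 -1.   ] gap 54.8 grip 64.7 F [ 1.1 -0.1 -0.2] q [ 0.26  0.59  1.49 -0.    1.06  0.2 ]
shift cm [-18.51   2.49  -0.3 ]
```

The side depth shows the bottle slid in the grip while it was being pressed. It is now gripped about 90 mm from its foot, with the foot about 19° low. A regrip is needed, so I'll lay it gently across the cradle board between the V-rests, cap outward on the robot's side, and take it again nearer the foot.

>>> send_rows(plan=[0, 0, 0, -0.085, 0, 0, 0, -0.085, 0, 0, 0, -0.085, 0, 0, 0, -0.085, 0, 0, 0, -0.085])

```text
t: 23.0
eef_pos: [572.2, 216.0, 121.2]
tool_rot: [-1.61, -2.696, 0.003]
force: [0.4, -0.5, -2.9]
finger_gap: 54.4
grip_force: 64.7
```

>>> send_rows(plan=[0, 0, 0, -0.085, 0, 0, 0, -0.085, 0, 0, 0, -0.085, 0, 0, 0, -0.085, 0, 0, 0, -0.085])

```text
t: 23.42
eef_pos: [572.1, 216.0, 121.1]
tool_rot: [-1.005, -2.974, 0.003]
force: [-0.3, 0.3, -2.3]
finger_gap: 54.4
grip_force: 64.7
```

>>> send_rows(plan=[0, 0, 0, -0.085, 0, 0, 0, -0.085, 0, 0, 0, -0.085, 0, 0, 0, -0.085, 0, 0, 0, -0.085])

```text
t: 23.83
eef_pos: [572.1, 216.0, 121.2]
tool_rot: [-0.355, -3.119, 0.002]
force: [0.1, 0.9, -2.6]
finger_gap: 54.5
grip_force: 64.7
```

```bash
python3 - <<'E'
from h import *
go(*cr(-57,29.5),45)
E
```

```text
t 23.83 pos [572.1 216.  121.2] yaw_y 1.344 zax [-0.003 -0.001 -1.   ] gap 54.5 grip 64.7 F [ 0.1  0.9 -2.6] q [ 0.26  0.6   1.5  -0.    1.05 -1.08]
shift cm [ -2.24 -19.09   7.64]
```

>>> send_rows(plan=[-0.3, -2.0, 0, 0, -0.3, -2.5, 0, 0, -0.3, -2.5, 0, 0, -0.3, -2.5, 0, 0, -0.3, -2.5, 0, 0])

```text
t: 24.25
eef_pos: [559.0, 95.0, 121.3]
tool_rot: [-0.361, -3.118, 0.001]
force: [0.6, 0.2, -2.4]
finger_gap: 54.3
grip_force: 64.7
```

>>> send_rows(plan=[-0.3, -2.5, 0, 0, -0.3, -2.5, 0.5, 0, -0.1, -1.6, 1.0, 0, 0, -0.4, 0.8, 0, 0, 0, 0, 0])

```text
t: 24.67
eef_pos: [549.2, 25.5, 97.4]
tool_rot: [-0.364, -3.116, 0.001]
force: [-0.1, 0.7, -1.9]
finger_gap: 54.1
grip_force: 64.7
```

>>> send_rows(plan=[0, 0, 0, 0, 0, 0, 0, 0, 0, 0, 0, 0, 0, 0, 0, 0, 0, 0, 0, 0])

```text
t: 25.08
eef_pos: [551.3, 27.0, 100.0]
tool_rot: [0.36, 3.12, 0.0]
force: [0.5, -1.1, -3.0]
finger_gap: 54.4
grip_force: 64.7
```

```bash
cat >> h.py <<'E'
def bot_scan(im,s):
    P=cloud(im);R=Ro.from_rotvec(s["tool_rot"]).as_matrix();f=im["frame"].astype(int);T=(P-s["eef_pos"])@R
    m=(f[...,0]>2.2*f[...,2])&(f[...,0]<190)&(im["depth"]>0)&(abs(T[...,1])<35)&(T[...,0]>-110)&(T[...,0]<60)&(T[...,2]<35)&(T[...,2]>-75)
    Q=T[m];print("n",len(Q))
    for lo in range(-110,60,10):
        q=Q[(Q[:,0]>=lo)&(Q[:,0]<lo+10)]
        if len(q)>4: print(lo,len(q),"z",np.percentile(q[:,2],[2,98]).round(1),"y",np.percentile(q[:,1],[2,98]).round(1))
E
python3 - <<'E'
from h import *
from cell import eyes,sensors
go(*cr(-57,29.5),45)
im=eyes.get_image("side");pickle.dump(im,open("s8.pkl","wb"));bot_scan(im,sensors.sense())
im=eyes.get_image("top");pickle.dump(im,open("t8.pkl","wb"));bot_scan(im,sensors.sense())
a=cv2.resize(load("s8")["frame"][150:310,220:420,::-1],None,fx=2.9,fy=2.9);b=cv2.resize(im["frame"][190:290,270:390,::-1],None,fx=1.8,fy=1.8)
a=a[:, :580];c=np.zeros((464,800,3),np.uint8);c[:a.shape[0],:580]=a;c[:180,582:582+216]=b;cv2.imwrite("pics/s8.png",c)
E
```

```text
t 25.08 pos [551.3  27.  100. ] yaw_y 1.3408 zax [ 0.001 -0.    -1.   ] gap 54.4 grip 64.7 F [ 0.5 -1.1 -3. ] q [-0.06  0.56  1.67  0.    0.91 -1.4 ]
shift cm [-0.   -0.22  5.5 ]
n 803
-100 9 z [-33.2 -16.7] y [-19.2   6.6]
-90 72 z [-36.7  -7.3] y [-28.2  10.1]
-80 127 z [-40.1   8. ] y [-29.3   8. ]
-70 115 z [-43.2   4.1] y [-29.9  12.9]
-60 117 z [-47.5  -0.5] y [-29.2  14.4]
-50 107 z [-49.5  -2.6] y [-29.2  14.9]
-40 66 z [-48.4  -2.5] y [-29.5  -2.5]
-30 20 z [-34.6  -4.9] y [-29.7 -19.5]
-20 9 z [-61.3 -10.8] y [-28.9  -3. ]
-10 13 z [-69.5 -48.7] y [-21.   -2.1]
0 35 z [-72.9 -31.7] y [-27.5  27.6]
10 88 z [-69.3 -11.6] y [-30.2  33.6]
20 5 z [-57.1 -33.5] y [-11.3  15.1]
30 20 z [-54.2 -33.4] y [-10.1  14.8]
n 3
```

View pics/s8.png

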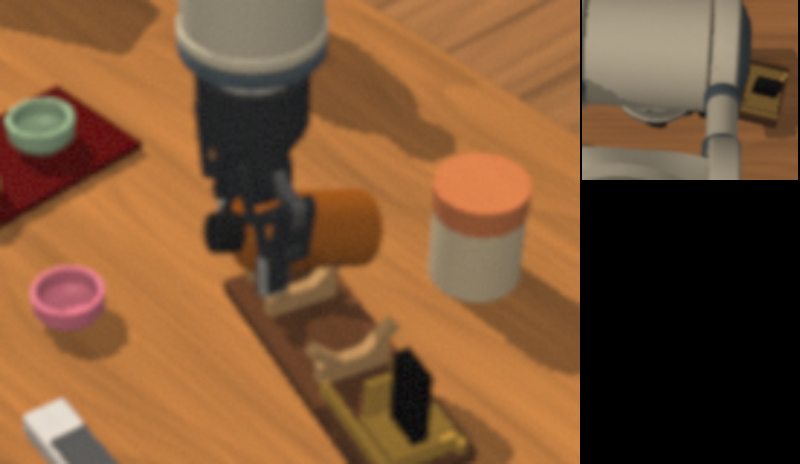

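The crop shows the bottle over the cradle with its foot inward, at (370,230), tilted about 18° foot-low. The cap points towards the robot.

>>> send_rows(plan=[-0.2, -0.1, 1.0, 0, -0.2, -0.1, 2.0, 0, -0.2, 0, 1.8, 0, 0, 0, 0.7, 0, 0, 0, 0, 0])

```text
t: 25.6
eef_pos: [555.4, 23.1, 42.8]
tool_rot: [-0.362, -3.118, 0.0]
force: [-0.3, -0.3, -3.8]
finger_gap: 54.5
grip_force: 64.7
```

>>> send_rows(plan=[0, 0, 0.4, 0, 0, 0, 0.4, 0, 0.05, 0, 0.3, 0, 0.1, 0, 0.3, 0, 0.1, 0, 0.3, 0])

```text
t: 26.02
eef_pos: [554.1, 23.8, 27.9]
tool_rot: [0.362, 3.12, 0.0]
force: [-3.7, 0.8, 4.7]
finger_gap: 54.3
grip_force: 64.8
```

>>> send_rows(plan=[0.15, 0, 0.3, 0, 0.15, 0, 0.3, 0, 0.15, 0, 0.3, 0, 0.1, 0, 0.25, 0, 0.1, 0, 0.2, 0])

```text
t: 26.43
eef_pos: [547.6, 25.2, 13.9]
tool_rot: [0.362, 3.121, -0.0]
force: [-1.5, 0.4, 3.1]
finger_gap: 54.3
grip_force: 66.0
```

```bash
python3 - <<'E'
from h import *
from cell import eyes,sensors
go(*cr(-65,29.5),8)
im=eyes.get_image("side");bot_scan(im,sensors.sense())
E
```

```text
t 26.43 pos [547.6  25.2  13.9] yaw_y 1.34 zax [ 0. -0. -1.] gap 54.3 grip 66.0 F [-1.5  0.4  3.1] q [-0.06  0.69  1.73 -0.    0.72 -1.4 ]
shift cm [0.48 0.04 0.59]
n 1344
-110 5 z [ 3.1 13.9] y [-25.2 -12.5]
-100 6 z [-51.6   0.8] y [-33.5   6.5]
-90 105 z [-57.6   0.1] y [-29.4  13.6]
-80 121 z [-58.2   1.1] y [-28.4  12. ]
-70 118 z [-59.3   2.2] y [-28.5  13.2]
-60 123 z [-59.2  -0. ] y [-29.4  15. ]
-50 116 z [-59.5 -21. ] y [-29.1  12.1]
-40 81 z [-60.7   2. ] y [-29.2   7.2]
-30 31 z [-26.2   9.6] y [-34.1 -10.1]
-20 44 z [-60.6  17. ] y [-34.2 -10.1]
-10 44 z [-69.3  17.3] y [-34.1  21.7]
0 127 z [-65.4  18.3] y [-33.8  28.2]
10 185 z [-69.3  17.5] y [-32.   32.8]
20 92 z [-31.2  18.1] y [-33.6  34. ]
30 83 z [-48.4  17.4] y [-24.1  33.9]
40 36 z [10.5 17.9] y [-23.1  33.3]
50 27 z [11.6 17. ] y [ 0.2 33.4]
```

Nearly flat (about 3°). I'll lower the last few millimetres and release.

>>> send_rows(plan=[0, 0, 0.1, 0, 0, 0, 0.1, 0, 0, 0, 0.1, 0, 0, 0, 0.05, 0, 0, 0, 0, 0])

```text
t: 26.9
eef_pos: [547.7, 25.2, 10.6]
tool_rot: [-0.362, -3.121, 0.0]
force: [-3.2, -0.1, 4.2]
finger_gap: 54.5
grip_force: 66.5
```

>>> send_rows(plan=[0, 0, 0, 0, 0, 0, 0, 0, 0, 0, 0, 0, 0, 0, 0, 0, 0, 0, 0, 0], gripper=-1)

```text
t: 27.32
eef_pos: [547.8, 25.2, 10.7]
tool_rot: [0.362, 3.121, 0.0]
force: [-0.1, 0.1, -0.1]
finger_gap: 85.7
grip_force: 0.0
```

```bash
python3 - <<'E'
from h import *
from cell import eyes,sensors
go(*cr(-65,29.5),8)
im=eyes.get_image("side");pickle.dump(im,open("s9.pkl","wb"));bot_scan(im,sensors.sense())
E
```

```text
t 27.32 pos [547.8  25.2  10.7] yaw_y 1.34 zax [ 0. -0. -1.] gap 85.7 grip 0.0 F [-0.1  0.1 -0.1] q [-0.06  0.7   1.73 -0.    0.71 -1.4 ]
shift cm [0.5  0.04 0.27]
n 1228
-110 7 z [ 0.5 12.4] y [-24.4   0.7]
-100 6 z [-35.4  -1.2] y [-34.8  26.5]
-90 75 z [-60.9 -13.5] y [-31.7  12.2]
-80 117 z [-60.   -3.3] y [-32.6  10. ]
-70 123 z [-60.5  -2.8] y [-32.   10.1]
-60 117 z [-59.8 -15.4] y [-32.7  10. ]
-50 106 z [-59.8 -21. ] y [-32.1   9.3]
-40 41 z [-59.6  -2.2] y [-32.6  10.1]
-30 10 z [-5.2 -0.8] y [-34.8 -26.2]
-20 12 z [-58.1  13.7] y [-35.  -5.]
-10 32 z [-58.5  13.7] y [-33.9  -2.1]
0 143 z [-55.2  13.8] y [-33.5  15.2]
10 186 z [-54.4  14.9] y [-33.6  13.1]
20 104 z [-41.1  14.1] y [-33.6  33.7]
30 84 z [-40.5  14.5] y [-25.   31.8]
40 35 z [ 6.9 14.4] y [-25.3  31.5]
50 30 z [ 7.6 13.7] y [-2.3 32.8]
```

Released flat on the board at the right height. Its foot is about 87 mm behind the tool, so I'll regrip about 76 mm from the foot.

>>> send_rows(plan=[0, 0, -0.4, 0, 0, -0.1, -0.5, 0, -0.2, -0.1, -0.3, 0, -0.4, 0, 0, 0, -0.5, 0, 0, 0])

```text
t: 27.78
eef_pos: [558.5, 20.6, 23.1]
tool_rot: [0.362, 3.12, 0.0]
force: [-0.3, -0.2, 0.3]
finger_gap: 85.3
grip_force: 0.0
```

>>> send_rows(plan=[0, 0, 0, 0, 0, 0, 0, 0, 0, 0, 0, 0, 0, 0, 0, 0, 0, 0, 0, 0], gripper=1)

```text
t: 28.2
eef_pos: [557.9, 20.7, 22.8]
tool_rot: [0.361, 3.121, -0.0]
force: [-0.6, -0.4, 6.5]
finger_gap: 54.6
grip_force: 61.4
```

>>> send_rows(plan=[0, 0, 0, 0, 0, 0, -1, 0, 0, 0, -2.5, 0, 0, 0, -3, 0, 0, 0, -3, 0])

```text
t: 28.62
eef_pos: [557.0, 20.9, 118.7]
tool_rot: [-0.361, -3.119, 0.0]
force: [0.5, -0.2, -3.5]
finger_gap: 54.3
grip_force: 64.3
```

>>> send_rows(plan=[0, 0, -2, 0, 0, 0, -0.5, 0, 0, 0, 0, 0, 0, 0, 0, 0, 0, 0, 0, 0])

```text
t: 29.03
eef_pos: [557.1, 20.8, 141.3]
tool_rot: [-0.361, -3.118, 0.0]
force: [-0.5, -0.2, -3.5]
finger_gap: 54.3
grip_force: 64.3
```

```bash
python3 - <<'E'
from h import *
from cell import eyes,sensors
go(*cr(0,52),130)
im=eyes.get_image("side");pickle.dump(im,open("s10.pkl","wb"));bot_scan(im,sensors.sense())
E
```

```text
t 29.03 pos [557.1  20.8 141.3] yaw_y 1.34 zax [-0.002  0.    -1.   ] gap 54.3 grip 64.3 F [-0.5 -0.2 -3.5] q [-0.07  0.51  1.62  0.    1.02 -1.41]
shift cm [-5.01  2.49  1.12]
n 946
-80 71 z [-47.   -5.4] y [-29.4  11.3]
-70 126 z [-48.2  -3.2] y [-31.8   9.1]
-60 128 z [-47.2  -5.1] y [-30.6  10.7]
-50 110 z [-46.5  -2.5] y [-30.   -3.6]
-40 63 z [-41.3  -1.7] y [-29.5 -15.8]
-30 35 z [-43.    2.2] y [-29.1  12.1]
-20 24 z [-44.3  -3.7] y [-30.3  14.6]
-10 12 z [-69.1 -33.5] y [-19.7  27. ]
0 36 z [-72.1 -30.6] y [-27.   29.2]
10 166 z [-67.2  -2.1] y [-29.2  18. ]
20 139 z [-41.8  -2.5] y [-23.9  13.2]
30 11 z [-34.4  -9.3] y [-12.3  10.4]
40 25 z [-29.6  -3.2] y [-11.6  13.5]
```

Held level, the axis is 19 mm behind the TCP and the foot is about 76 mm back. Now I'll turn so the cap faces the end board.

>>> send_rows(plan=[0, 0, 0, 0.105, 0, 0, 0, 0.105, 0, 0, 0, 0.105, 0, 0, 0, 0.105, 0, 0, 0, 0.105])

```text
t: 29.5
eef_pos: [557.3, 20.8, 141.4]
tool_rot: [-1.166, -2.915, 0.001]
force: [0.9, 0.2, -3.2]
finger_gap: 54.4
grip_force: 64.3
```

>>> send_rows(plan=[0, 0, 0, 0.105, 0, 0, 0, 0.105, 0, 0, 0, 0.105, 0, 0, 0, 0.105, 0, 0, 0, 0.105])

```text
t: 29.92
eef_pos: [557.4, 20.8, 141.4]
tool_rot: [-1.883, -2.513, 0.002]
force: [0.7, -0.3, -3.1]
finger_gap: 54.5
grip_force: 64.3
```

>>> send_rows(plan=[0, 0, 0, 0.105, 0, 0, 0, 0.105, 0, 0, 0, 0.105, 0, 0, 0, 0.105, 0, 0, 0, 0.105])

```text
t: 30.33
eef_pos: [557.4, 20.8, 141.4]
tool_rot: [-2.471, -1.938, 0.002]
force: [0.7, -0.5, -2.1]
finger_gap: 54.7
grip_force: 64.3
```

```bash
python3 - <<'E'
from h import *
go(*cr(0.3,51.5),90)
E
```

```text
t 30.33 pos [557.4  20.8 141.4] yaw_y -0.2403 zax [-0.002  0.    -1.   ] gap 54.7 grip 64.3 F [ 0.7 -0.5 -2.1] q [-0.07  0.51  1.62  0.    1.02  0.17]
shift cm [2.49 5.   5.13]
```

>>> send_rows(plan=[0.4, 0.9, 0, 0, 0.7, 1.4, 0.5, 0, 0.7, 1.4, 1.5, 0, 0.5, 1.0, 1.6, 0, 0.19, 0.3, 0.6, 0])

```text
t: 30.75
eef_pos: [613.4, 33.7, 98.0]
tool_rot: [-2.462, -1.949, 0.002]
force: [-1.3, 0.1, -3.4]
finger_gap: 54.2
grip_force: 64.4
```

>>> send_rows(plan=[0, 0, 0, 0, 0, 0, 0, 0, 0, 0, 0, 0, 0, 0, 0, 0, 0, 0, 0, 0])

```text
t: 31.17
eef_pos: [612.4, 33.2, 101.4]
tool_rot: [2.466, 1.946, 0.001]
force: [-0.3, -0.9, -3.1]
finger_gap: 54.3
grip_force: 64.3
```

```bash
python3 - <<'E'
from h import *
from cell import eyes,sensors
go(*cr(0.3,51.5),43)
im=eyes.get_image("side");pickle.dump(im,open("s11.pkl","wb"));bot_scan(im,sensors.sense())
cv2.imwrite("pics/s11.png",cv2.resize(im["frame"][170:330,260:460,::-1],None,fx=4,fy=3.7,interpolation=cv2.INTER_CUBIC))
E
```

```text
t 31.17 pos [612.4  33.2 101.4] yaw_y -0.2348 zax [ 0.001 -0.    -1.   ] gap 54.3 grip 64.3 F [-0.3 -0.9 -3.1] q [-0.04  0.62  1.51 -0.    1.01  0.19]
shift cm [-0.03 -0.07  5.84]
n 1056
-90 6 z [-42.5  -0.4] y [-14.5  14. ]
-80 437 z [-46.1   5.1] y [-30.   20.9]
-70 78 z [-49.  -14.6] y [-31.5  13.9]
-60 75 z [-47.7 -12.1] y [-30.9  17.3]
-50 81 z [-49.1 -10.8] y [-30.4  15.9]
-40 74 z [-47.5 -13. ] y [-30.1  16.2]
-30 73 z [-47.2 -14.2] y [-30.   15.7]
-20 76 z [-69.4 -14. ] y [-29.3  17.7]
-10 63 z [-72.3 -28. ] y [-24.8  25.6]
0 62 z [-47.9 -29.9] y [-22.   26.6]
10 31 z [-73.4 -32.2] y [-34.7  26.4]
```

View pics/s11.png

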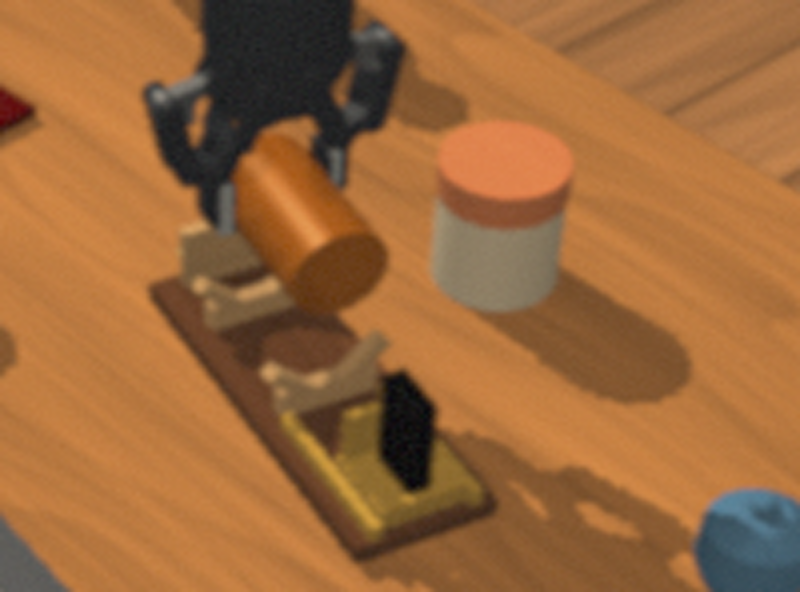

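The bottle is level and lined up over the cradle, and the keeper is still fully back. Lowering it gently.

>>> send_rows(plan=[0, -0.05, 1.0, 0, 0, 0, 1.5, 0, 0, 0, 1.5, 0, 0, 0, 1.0, 0, 0, 0, 0.4, 0])

```text
t: 31.63
eef_pos: [611.0, 33.4, 44.9]
tool_rot: [-2.465, -1.945, 0.003]
force: [-0.6, -0.8, -2.9]
finger_gap: 54.2
grip_force: 64.3
```

>>> send_rows(plan=[0, 0, 0.2, 0, 0, 0, 0.2, 0, 0, 0, 0.1, 0, 0, 0, 0.1, 0, 0, 0, 0, 0])

```text
t: 32.05
eef_pos: [612.7, 33.4, 41.6]
tool_rot: [2.465, 1.945, 0.002]
force: [0.6, 0.4, 4.5]
finger_gap: 54.5
grip_force: 64.7
```

```bash
python3 - <<'E'
from h import *
from cell import eyes,sensors
go(*cr(0.3,51.5),41)
E
```

```text
t 32.05 pos [612.7  33.4  41.6] yaw_y -0.2348 zax [ 0.002 -0.    -1.   ] gap 54.5 grip 64.7 F [0.6 0.4 4.5] q [-0.04  0.7   1.55 -0.    0.88  0.19]
shift cm [-0.06 -0.09  0.06]
```

Contact at about 7 N. Releasing.

>>> send_rows(plan=[0, 0, 0, 0, 0, 0, 0, 0, 0, 0, 0, 0, 0, 0, 0, 0, 0, 0, 0, 0], gripper=-1)

```text
t: 32.47
eef_pos: [611.9, 33.4, 40.7]
tool_rot: [-2.467, -1.946, 0.0]
force: [-0.3, -0.2, 0.6]
finger_gap: 85.7
grip_force: 0.0
```

>>> send_rows(plan=[0, 0, -0.5, 0, 0, 0, -1.5, 0, 0, 0, -2, 0, 0, 0, -2.5, 0, 0, 0, -2.5, 0])

```text
t: 32.88
eef_pos: [611.5, 33.4, 131.7]
tool_rot: [-2.466, -1.945, 0.001]
force: [-0.5, -0.4, 0.8]
finger_gap: 85.5
grip_force: 0.0
```

>>> send_rows(plan=[0, 0, 0, 0, 0, 0, 0, 0, 0, 0, 0, 0, 0, 0, 0, 0, 0, 0, 0, 0])

```text
t: 33.3
eef_pos: [611.4, 33.5, 129.7]
tool_rot: [-2.466, -1.945, 0.002]
force: [0.6, 0.7, -0.2]
finger_gap: 85.3
grip_force: 0.0
```

```bash
python3 - <<'E'
from h import *
from cell import eyes,sensors
go(578.8,-105.3,60)
im=eyes.get_image("side");pickle.dump(im,open("s12.pkl","wb"))
P=cloud(im);c,s=np.cos(-.2335),np.sin(-.2335);D=P-np.array([599.5,-17,0]);X=c*D[...,0]+s*D[...,1];Y=-s*D[...,0]+c*D[...,1];f=im["frame"].astype(int)
m=(f[...,0]>2.2*f[...,2])&(im["depth"]>0)&(abs(X)<34)&(P[...,2]>62)&(P[...,2]<110)&(Y>-60)&(Y<100)
for lo in range(-40,90,10):
    k=m&(Y>=lo)&(Y<lo+10)
    if k.sum()>4: print(lo,k.sum(),"top z",np.percentile(P[k][:,2],97).round(1),"x",np.percentile(X[k],[3,97]).round(1))
m2=(f[...,0]>2.2*f[...,2])&(im["depth"]>0)&(abs(X)<20)&(P[...,2]>62)&(P[...,2]<82)&(Y>-60)&(Y<0);print("foot y",np.percentile(Y[m2],[3,15,50]))
E
```

```text
t 33.3 pos [611.4  33.5 129.7] yaw_y -0.2351 zax [-0.002  0.    -1.   ] gap 85.3 grip 0.0 F [ 0.6  0.7 -0.2] q [-0.04  0.59  1.49  0.    1.07  0.19]
shift cm [-14.25   0.08   6.98]
-30 199 top z 88.1 x [-26.  22.]
-20 102 top z 89.3 x [-27.   18.6]
-10 92 top z 88.6 x [-27.5  16.8]
0 88 top z 88.7 x [-27.1  15. ]
10 84 top z 88.8 x [-27.1  18.3]
20 94 top z 89.0 x [-27.5  18.6]
30 88 top z 88.3 x [-26.9  16.6]
40 86 top z 88.9 x [-28.   17.7]
50 76 top z 89.1 x [-27.1  14.7]
60 74 top z 88.5 x [-27.1  19.3]
foot y [-27.46250998 -26.23513439 -24.14733805]
```

The bottle lies flat in the V-rests (top at z 88–89, foot at about y −25) and the keeper is still open. Now the fin.

>>> send_rows(plan=[-1.5, 0, 0, 0, -2.5, 0, 0, 0, -3.2, 0, 0, 0, -3.2, 0.1, 0, 0, -2.5, 0, 0, 0])

```text
t: 33.77
eef_pos: [581.9, -94.7, 130.3]
tool_rot: [-2.467, -1.945, 0.001]
force: [0.1, -0.5, 0.4]
finger_gap: 85.4
grip_force: 0.0
```

>>> send_rows(plan=[-1.3, 0, 0, 0, 0, 0, 1.5, 0, 0, 0, 2.0, 0, 0, 0, 2.0, 0, 0, 0, 1.2, 0])

```text
t: 34.18
eef_pos: [578.8, -104.9, 61.7]
tool_rot: [-2.465, -1.944, 0.002]
force: [0.1, 1.3, -0.6]
finger_gap: 85.4
grip_force: 0.0
```

>>> send_rows(plan=[0, 0, 0.15, 0, 0, 0, 0, 0, 0, 0, 0, 0, 0, 0, 0, 0, 0, 0, 0, 0])

```text
t: 34.6
eef_pos: [580.4, -105.0, 63.1]
tool_rot: [2.465, 1.945, 0.001]
force: [-0.3, -0.2, 1.0]
finger_gap: 85.1
grip_force: 0.0
```

```bash
python3 -c "
from h import *
go(578.8,-105.3,61)"
```

```text
t 34.6 pos [ 580.4 -105.    63.1] yaw_y -0.2349 zax [ 0.001 -0.    -1.   ] gap 85.1 grip 0.0 F [-0.3 -0.2  1. ] q [-0.28  0.65  1.6   0.    0.89 -0.05]
shift cm [-0.06 -0.15  0.21]
```

>>> send_rows(plan=[0, -0.1, 0.15, 0, 0, 0, 0, 0, 0, 0, 0, 0, 0, 0, 0, 0, 0, 0, 0, 0], gripper=1)

```text
t: 35.02
eef_pos: [578.9, -104.7, 60.8]
tool_rot: [2.466, 1.946, 0.0]
force: [0.1, -1.1, -1.0]
finger_gap: 25.5
grip_force: 0.0
```

>>> send_rows(plan=[0, 0, 0, 0, 0, 0, 0, 0, 0, 0, 0, 0, 0, 0, 0, 0, 0, 0, 0, 0])

```text
t: 35.43
eef_pos: [579.1, -104.7, 60.8]
tool_rot: [2.466, 1.945, 0.0]
force: [0.8, -0.2, 4.5]
finger_gap: 13.0
grip_force: 59.5
```

>>> send_rows(plan=[0.4, 0, 0, 0, 0.6, 0, 0, 0, 0.6, 0, 0, 0, 0.6, 0, 0, 0, 0.5, 0, 0, 0])

```text
t: 35.85
eef_pos: [585.6, -77.7, 60.8]
tool_rot: [2.466, 1.946, 0.001]
force: [2.2, -1.9, 5.3]
finger_gap: 13.2
grip_force: 59.8
```

>>> send_rows(plan=[0.4, 0, 0, 0, 0.4, 0, 0, 0, 0.4, 0, 0, 0, 0.3, 0, 0, 0, 0.2, 0, 0, 0])

```text
t: 36.27
eef_pos: [589.6, -61.2, 60.9]
tool_rot: [2.466, 1.946, 0.001]
force: [1.7, -3.2, 3.8]
finger_gap: 13.1
grip_force: 59.5
```

>>> send_rows(plan=[0.1, 0, 0, 0, 0, 0, 0, 0, 0, 0, 0, 0, 0, 0, 0, 0, 0, 0, 0, 0])

```text
t: 36.68
eef_pos: [589.7, -60.5, 60.8]
tool_rot: [2.466, 1.946, 0.001]
force: [3.4, 1.2, 5.5]
finger_gap: 13.2
grip_force: 59.8
```

```bash
python3 -c "
from h import *
go(589.5,-60.8,61)"
```

```text
t 36.68 pos [589.7 -60.5  60.8] yaw_y -0.235 zax [ 0.001  0.    -1.   ] gap 13.2 grip 59.8 F [3.4 1.2 5.5] q [-0.2   0.66  1.59  0.    0.89  0.03]
shift cm [-0.03 -0.02 -0.02]
```

The fin is back where it was first gripped. I'll let go, retreat and check.

>>> send_rows(plan=[0, 0, 0, 0, 0, 0, 0, 0, 0, 0, 0, 0, 0, 0, 0, 0, 0, 0, 0, 0], gripper=-1)

```text
t: 37.1
eef_pos: [589.1, -60.8, 60.5]
tool_rot: [-2.466, -1.946, 0.0]
force: [1.1, 0.5, -0.0]
finger_gap: 72.8
grip_force: 0.0
```

>>> send_rows(plan=[0, 0, -1, 0, 0, 0, -2, 0, 0, 0, -3, 0, 0, 0, -3, 0, 0, 0, -3, 0])

```text
t: 37.52
eef_pos: [589.0, -60.9, 182.7]
tool_rot: [-2.466, -1.946, 0.0]
force: [0.3, 0.4, -0.7]
finger_gap: 85.7
grip_force: 0.0
```

>>> send_rows(plan=[-2, -2, 0, 0, -2, -2, 0, 0, -2, -2, 0, 0, -2, -2, 0, 0, 0, 0, 0, 0])

```text
t: 37.93
eef_pos: [488.9, -121.4, 181.3]
tool_rot: [-2.467, -1.943, 0.003]
force: [1.6, -0.0, 0.1]
finger_gap: 85.3
grip_force: 0.0
```

>>> send_rows(plan=[0, 0, 0, 0, 0, 0, 0, 0, 0, 0, 0, 0, 0, 0, 0, 0, 0, 0, 0, 0])

```text
t: 38.35
eef_pos: [493.4, -119.7, 180.6]
tool_rot: [2.466, 1.947, 0.0]
force: [0.0, -0.3, -0.3]
finger_gap: 85.0
grip_force: 0.0
```

```bash
python3 - <<'E'
from h import *
from cell import eyes
go(0,0,0)
im=eyes.get_image("wrist");a=im
P=cloud(im);c,s=np.cos(-.2335),np.sin(-.2335)
def scan(im,tag):
    P=cloud(im);D=P-np.array([599.5,-17,0]);X=c*D[...,0]+s*D[...,1];Y=-s*D[...,0]+c*D[...,1];f=im["frame"].astype(int);ok=im["depth"]>0
    m=(f[...,0]>2.2*f[...,2])&ok&(abs(X)<12)&(P[...,2]>78)&(P[...,2]<95);print(tag,"body y",np.percentile(Y[m],[1,99]).round(1) if m.any() else None)
    k=ok&(f.sum(-1)<130)&(abs(X)<15)&(P[...,2]>86)&(P[...,2]<96)&(Y<-20)&(Y>-130);print("fin y,x",Y[k].mean().round(1),np.percentile(Y[k],[2,98]).round(1),X[k].mean().round(1),k.sum()) if k.any() else 0
scan(im,"wrist");scan(eyes.get_image("side"),"side")
cv2.imwrite("pics/end.png",im["frame"][:,:,::-1])
for n,i0 in (("before",load("w1")),): scan(i0,n)
E
```

```text
t 38.35 pos [ 493.4 -119.7  180.6] yaw_y -0.2343 zax [ 0.  0. -1.] gap 85.0 grip 0.0 F [ 0.  -0.3 -0.3] q [-0.36  0.39  1.69  0.    1.05 -0.12]
shift cm [  0.19 -50.77  18.06]
wrist body y [-59.5  16.7]
fin y,x -46.5 [-62.8 -30.8] -0.3 1515
side body y [-63.9  41.3]
fin y,x -49.5 [-65.  -32.9] -2.4 88
before body y [-62.6 -29.6]
fin y,x -45.3 [-62.  -29.7] 0.4 705
```

View pics/end.png

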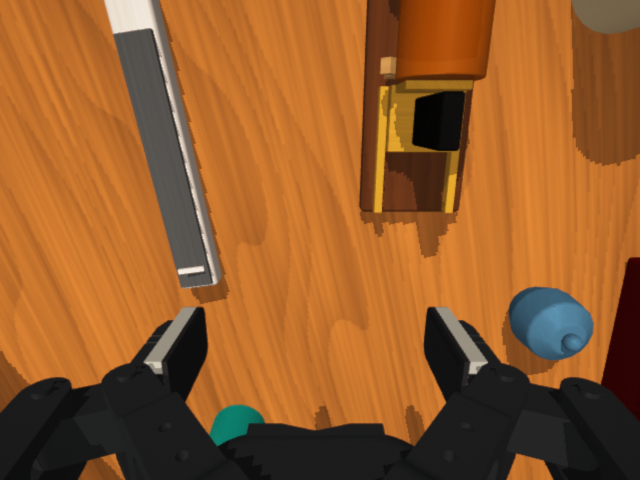

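The fin is back at y ≈ −46.5 (home is −47), the bottle's foot sits against the closed keeper plate at (440,80), and the arm is clear. Handing in.

```bash
python3 -c "
from cell import workorder
print(workorder.job_done())"
```

```text
the job is handed in; nothing more can be done
None
```

The job is handed in, with no verdict returned. By my last measurements the bottle lies in the V-rests with its cap to the end board, the keeper is home and the dish is on the coaster. It took about 38 s, including one regrip after the bottle slid in the grip. I viewed 13 pictures, over the limit of 10.

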